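# Rebuild the watering line's strainer and bleed the line

### The arm

A 7-joint arm with a two-finger parallel gripper is mounted at the origin on the work surface. World frame = base frame: x ahead of the robot, y to its left, z up, the work surface at z = 0. Lengths are in m, angles in rad, forces in N, time in s.
With the tool pointing down it reaches from about 0.425 to 1.025 m from the base axis. Payload 9.4 kg.
Tool frame: the origin (TCP) lies where the fingers leave the gripper's body, on its centre line; the fingertips stand 84 mm ahead of it and the grasp point (between the pads) lies 65 mm ahead of it; z points along the fingers, y is the line along which they close (so a half turn about z gives the same grasp; the last joint's range is limited). The gripper opens to 93 mm and grips with 3 to 60 N. Pads are 15 mm wide; open, the fingers measure 128 mm over their backs; the gripper's body (75 mm by 188 mm) begins 65 mm behind the grasp point.
Start: joints at [1.234, 0.599, -0.003, 1.599, 0.002, 0.943, -0.08], TCP at [0.186, -0.701, 0.303] pointing down, gripper open.
Joint ranges: [-2.57, 2.57], [-0.35, 1.97], [-1.29, 1.29], [0.11, 2.56], [-1.05, 4.19], [0.11, 1.86], [-2.63, 2.63]. Speed limits (rad/s): [2.22, 2.22, 3.01, 3.01, 3.14, 3.14, 3.14].

### API

Orientations are given as a unit quaternion [w, x, y, z].
In Python, from workcell import monitor, eyes, arm gives the robot as it stands.
- The arm moves only by the tool send_rows, never from a script. Its argument "motion" is a list of rows, each a list of 7 numbers: the shift along the tool's x, y, z in cm, then the turn, a rotation vector about the tool's x, y, z in degrees, then the opening, from 0 (shut) to 1 (fully open). A call has 1 to 5 rows; each row is the pose to reach, as a shift and turn from the pose commanded when the call began, along the tool's axes at that moment; what a row does not reach only later rows make up. A row lasts 1/8 s, in which the tool goes at most 62.5 mm and 10.7 degrees, less where a joint would pass 70% of its speed; a pose out of reach is approached as far as the arm can. A call with a gripper value outside its range is refused whole. The fingers move at their own pace and stop on an object; the grip force is fixed at half the most. Time passes only in rows, so rows that repeat a pose let the fingers close. It gives the time, the measured TCP pose, the force, the opening and the grip force at its end, in the units of the state.
- monitor.get_obs(): the state, without advancing time (a new reading comes with each control period).
- eyes.camera(name): name is "scene" or "top" or "wrist"; returns a dict with "img" (400x640x3 uint8, red, green, blue), "depth" (400x640 float32, m along the optical axis (not along the pixel's ray), 0 where there is no reading), "fovy" (degrees; the focal length in pixels is half the picture's height over the tangent of half this angle, whatever the lens; pixels are square), "cx", "cy" (the principal point, pixels), "R" (3x3) and "t" (3): a world point X has camera coordinates R X + t; the wrist camera has in their place "tool_from_camera" (4x4, takes a point from camera to tool coordinates, whose origin is the TCP and whose axes are the flange's). Camera axes: x right, y down, z forward; pixel columns grow to the right and rows downward; lengths in m; the calibration is good to about 2 mm. The wrist camera is an equidistant fisheye: a pixel r from the principal point sees the ray r / f radians off the axis. A picture is of the moment at which its call begins: read the wrist's pose just before it.
- arm.close_job(): hands the job in; it is judged then, once.
Trained networks look in the newest picture that a camera, given by its name, has taken for a name from the list of things; names that differ only in an ending like _2 or _b are one class to them, and where a whole thing is asked for, a point or a joint stands for the part that bears it (a point fixed in the world has none). Each returns a list of dicts, best first, with "confidence" (0 to 1); they miss things now and then, are a little off and sometimes report something else, mostly with a low value. They report only what shows in the picture. A call takes as long as a camera call. They do not tell look-alikes from the thing itself.
- eyes.trace(camera, thing): "pixels" (400x640 bool, what is visible of it) and "extent" ([centre column, centre row, width, height] in pixels, round what is visible of it).
The state is a dict: "time": time; "joints": joint angles; "dq": joint speeds; "effort": joint torques, N m; "position": TCP position; "tool_rot": TCP orientation; "ft_force": force on the tool from outside, world axes, zero at the start; "wrist_torque": the same for the moment, N m; "gripper_width": opening from 0.0 (shut) to 1.0 (fully open); "gripper_force": force on a finger pad.
Only numpy, scipy, OpenCV 4.12 (cv2) and the standard library are available. Lean on these libraries where they do the work, as an engineer would, in place of code of your own. Each camera call takes 0.05 s, during which the arm holds its last target. There are 200 camera calls.

### The job

Put the watering line's strainer back together. First squeeze the trigger of the hose gun fully and let it go, to relieve the line; then thread every white filter block standing out on the bench onto the strainer's level rod, all the large ones innermost, then the medium, then the small ones (two of a size in either order), and push the end cap fully home on the rod's end. Last, squeeze the trigger fully and let it go again to bleed the line, and leave the pot, sieve, trowel and tamper where they are.

Things in the scene. Friction and masses are not known exactly. Their poses are not given: they have to be found in the camera images.
- large_a_c (a point): Centre of one of up to two large filter blocks (None if not there today): white plastic, 68 mm square, 36 mm thick, with an octagonal through-bore 24 mm across flats. Stands on edge, bore level, centre 34 mm above the bench. y runs along the bore (both faces alike), z up; grip its upright sides (facing x), 68 mm apart. 45 to 200 g.
- large_b_c (a point): Centre of one of up to two large filter blocks (None if not there today): white plastic, 68 mm square, 36 mm thick, with an octagonal through-bore 24 mm across flats. Stands on edge, bore level, centre 34 mm above the bench. y runs along the bore (both faces alike), z up; grip its upright sides (facing x), 68 mm apart. 45 to 200 g.
- medium_a_c (a point): Centre of one of up to two medium filter blocks (None if not there today): white plastic, 54 mm square, 36 mm thick, with an octagonal through-bore 24 mm across flats. Stands on edge, bore level, centre 27 mm above the bench. y runs along the bore (both faces alike), z up; grip its upright sides (facing x), 54 mm apart. 45 to 200 g.
- medium_b_c (a point): Centre of one of up to two medium filter blocks (None if not there today): white plastic, 54 mm square, 36 mm thick, with an octagonal through-bore 24 mm across flats. Stands on edge, bore level, centre 27 mm above the bench. y runs along the bore (both faces alike), z up; grip its upright sides (facing x), 54 mm apart. 45 to 200 g.
- small_a_c (a point): Centre of one of up to two small filter blocks (None if not there today): white plastic, 40 mm square, 36 mm thick, with an octagonal through-bore 24 mm across flats. Stands on edge, bore level, centre 20 mm above the bench. y runs along the bore (both faces alike), z up; grip its upright sides (facing x), 40 mm apart. 45 to 200 g.
- small_b_c (a point): Centre of one of up to two small filter blocks (None if not there today): white plastic, 40 mm square, 36 mm thick, with an octagonal through-bore 24 mm across flats. Stands on edge, bore level, centre 20 mm above the bench. y runs along the bore (both faces alike), z up; grip its upright sides (facing x), 40 mm apart. 45 to 200 g.
- cap_c (a point): Centre (mid-length, on the bore axis) of the end cap: grey plastic block, 50 mm square, 46 mm long, standing with its bore level, centre 25 mm up; upright sides face x. y points out of the open mouth: mouth at y +23 mm, bottom of its blind 19 mm bore at -11, closed face with a 7 mm boss at -23. Home: rod's end at the bottom of the bore. 95 to 150 g.
- rod_root (a point): Root of the strainer's level steel rod, on its axis at the face of the black flange (84 mm across), 120 mm above the bench. Rod 14 mm thick, 230 mm long along this frame's -y, far end free. z up. The fixed grey drum behind the flange (+y) rises to 166 mm above the bench. Let go on the rod, a filter block hangs with its centre 5 mm below the axis, the cap 2.5 mm.
- rod_tip (a point): Free end of the same rod, on its axis, 230 mm from the root; same axes.
- gun_grip (a point): Squeeze point, mid-grip of the hose gun lying on its side in a fixed cradle. Grip: level black bar along y, 22 mm wide (x), 26 mm high, centre 60 mm above the bench, from y -92 (barrel) to +32 mm. On its +x side is the trigger, a level bar 10 mm thick, 22 mm high: its outer face at x +37 mm at rest, +22 fully squeezed. Fingers come from above and close along x.
- trigger_pad (a point): Point on the outer (+x) face of the trigger at mid height, 75 mm from its upright hinge, level with gun_grip; moves with the trigger.
- trigger (a joint): Angle of the hose gun's sprung trigger: 0 at rest, 0.21 rad at its stop when fully squeezed towards the grip. At the pad it takes about 3 N to start and 8 N to reach the stop; it springs back when let go.
- pot: White ceramic pot, 128 mm wide at the rim, 110 mm high; a bystander. Origin under its centre.
- sieve: Black plastic sieve, 176 mm across, 45 mm high; a bystander. Origin under its centre.
- trowel: Steel trowel with wooden handle lying flat, about 320 mm long along its y; a bystander. Origin on the bench near its middle.
- tamper: Olive-wood tamper standing on its disc, 76 mm wide, 115 mm high; a bystander. Origin under its centre.
There are look-alikes about, which are no part of the job. Leave any purple or yellow look-alike of the part that bears cap_c alone. What is shaped like the part that bears small_b_c but blue is not meant.

How it is judged:
By the outcome, as a careful person would: the job done as asked, in the order asked, and still so for the second after the job is handed in, with the robot touching nothing.
Of large_a, large_b, medium_a, medium_b, small_a, small_b only 3 to 5 are there at a start; the rules pass over those that are not, and their reading is None.
At some moment in a run one of medium_a, medium_b, small_a, small_b, cap may be knocked a few centimetres aside while the robot is not near it.
It also fails if it takes over 210 s, if anything falls off the work surface, if the arm or the gripper's body presses on something with over 40 N, if the wrist force passes 120 N, or if a joint passes its speed limit or range.

## Working session

There is one attempt and no reset: what is moved stays moved. The work goes in short steps, Python scripts to look and compute and a tool call to move; the robot and the scene stay as the last step left them, time stands still between calls to the robot, and variables do not carry over. Pictures are saved under pics/ and viewed, at most 14 in all, crops included, and the job is handed in when it is done.

Besides the shell and the picture viewer there is one more tool, called after "Call:" as a command line: name --pt "numbers of a row" for each row, then --argument value for the rest. send_rows: Moves the arm, as the interface text tells. Its arguments: {"type":"object","properties":{"motion":{"type":"array"}},"required":["motion"]}

```bash
mkdir -p pics; ls
cat > h.py <<'E'
import numpy as np, cv2
from workcell import monitor, eyes, arm
from scipy.spatial.transform import Rotation as Ro
def q2R(q): return Ro.from_quat([q[1],q[2],q[3],q[0]]).as_matrix()
def shot(name):
    o=monitor.get_obs(); c=eyes.camera(name); h,w=c['depth'].shape
    f=h/2/np.tan(np.radians(c['fovy']/2)); v,u=np.mgrid[0:h,0:w].astype(float)
    x=(u-c['cx'])/f; y=(v-c['cy'])/f; d=c['depth']
    if name=='wrist':
        r=np.hypot(x,y)+1e-9; k=np.tan(np.minimum(r,1.5))/r
        P=np.stack([x*k*d,y*k*d,d],-1); T=np.array(c['tool_from_camera'])
        P=P@T[:3,:3].T+T[:3,3]; P=P@q2R(o['tool_rot']).T+np.array(o['position'])
    else:
        P=(np.stack([x*d,y*d,d],-1)-np.array(c['t']))@np.array(c['R'])
    P[d<=0]=np.nan
    return c['img'],P
def save(n,img): cv2.imwrite('pics/'+n+'.png',img[...,::-1])
E
python3 - <<'E'
from h import *
for cam in ['top','scene']:
    img,P=shot(cam); save(cam+'0',img); print(cam)
    for th in ['large_a_c','medium_a_c','small_a_c','cap_c','gun_grip','trigger_pad','pot','sieve','trowel','tamper']:
        for r in eyes.trace(cam,th)[:5]:
            m=r['pixels']; p=P[m]; p=p[np.isfinite(p[:,0])]
            if len(p): print(th,round(r['confidence'],2),np.round(r['extent']),np.round(np.median(p,0),3),np.round(np.percentile(p,3,axis=0),3),np.round(np.percentile(p,97,axis=0),3),img[m].mean(0).round())
print(monitor.get_obs())
E
```

```text
pics
top
large_a_c 0.61 [353. 177.  16.  25.] [ 0.64  -0.115  0.068] [ 0.612 -0.134  0.01 ] [ 0.677 -0.097  0.072] [159. 157. 155.]
medium_a_c 0.22 [322. 173.  17.  22.] [ 0.645 -0.029  0.054] [ 0.621 -0.049  0.02 ] [ 0.671 -0.009  0.058] [163. 161. 160.]
small_a_c 0.65 [375. 178.  13.  18.] [ 0.637 -0.185  0.04 ] [ 0.619 -0.205  0.005] [ 0.658 -0.17   0.044] [155. 152. 150.]
cap_c 0.91 [300. 223.  22.  19.] [0.508 0.026 0.05 ] [ 0.483 -0.001  0.014] [0.536 0.051 0.053] [103.  62. 124.]
cap_c 0.88 [361. 271.  18.  21.] [ 0.388 -0.144  0.05 ] [ 0.363 -0.17   0.016] [ 0.41  -0.12   0.054] [167. 162.  17.]
cap_c 0.81 [365. 230.  28.  21.] [ 0.486 -0.143  0.05 ] [ 0.464 -0.168  0.04 ] [ 0.511 -0.12   0.053] [ 95.  97. 100.]
cap_c 0.57 [452. 221.  42.  16.] [ 0.518 -0.391  0.07 ] [ 0.503 -0.435  0.053] [ 0.534 -0.342  0.075] [117. 122. 119.]
gun_grip 0.92 [454. 220.  76.  57.] [ 0.507 -0.439  0.071] [ 0.451 -0.487  0.001] [ 0.586 -0.319  0.079] [53. 51. 48.]
gun_grip 0.54 [376. 179.  17.  16.] [ 0.637 -0.188  0.039] [ 0.618 -0.207 -0.   ] [ 0.657 -0.17   0.044] [154. 150. 146.]
gun_grip 0
[... 2589 characters left out ...]
00245902,  1.59941283,  0.00181091,
        0.94287307, -0.0798107 ]), 'dq': array([-6.78063781e-06,  1.17376294e-04,  2.45692778e-04,  1.37683891e-03,
       -4.84137446e-04,  3.62147194e-04,  1.04535377e-03]), 'effort': array([ 9.04906829e-04, -7.64849353e+01,  1.49654020e+00, -2.52709758e+01,
       -5.23589097e-02,  1.06370376e-02,  6.57173064e-05]), 'position': array([ 0.18620653, -0.70068007,  0.30273813]), 'tool_rot': array([ 2.90110873e-05,  9.91576630e-01,  1.29521366e-01, -3.39799752e-05]), 'ft_force': array([ 0.19194907, -0.04574709, -0.02578978]), 'wrist_torque': array([-4.43363427e-02,  2.69485053e-02, -9.33984066e-05]), 'gripper_force': 0.0, 'gripper_width': 0.9987754755023928}
```

Run:
```python
import cv2
a=cv2.imread('pics/top0.png'); 
cv2.imwrite('pics/top0c.png',cv2.resize(a[100:340,100:500],None,fx=2,fy=2,interpolation=cv2.INTER_CUBIC))
```

```text
(no output)
```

View pics/top0c.png

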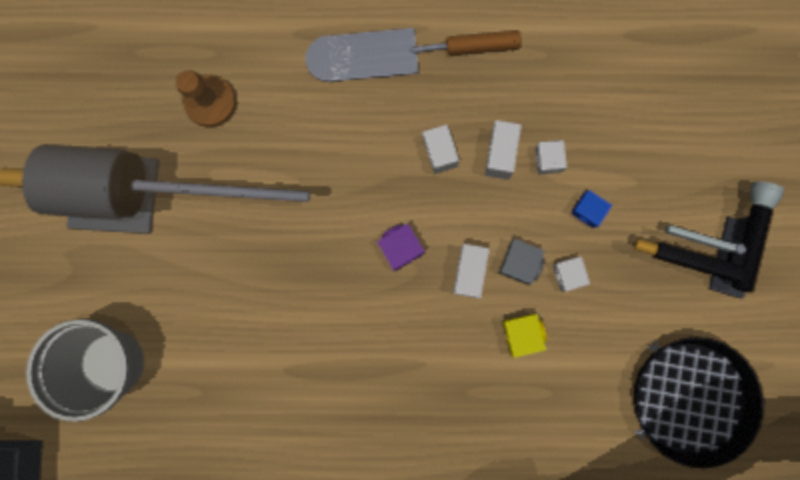

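Top view: five white blocks in crop px: large (503,150), (472,268); medium (440,148); small (551,156), (572,273). The grey cap is at (523,260), the rod runs from (130,183) to (310,197) and the gun is at about (720,250).

```bash
cat >> h.py <<'E'
def yaw(P,m,ztop,tol=.006):
    p=P[m]; p=p[np.isfinite(p[:,0])]; p=p[abs(p[:,2]-ztop)<tol]
    r=cv2.minAreaRect((p[:,:2]*1000).astype(np.float32)); return len(p),np.round(r[0],1),np.round(r[1],1),round(r[2],1),np.round(cv2.boxPoints(r)).tolist()
def go(x,y,z,az,grasp=True):
    """shift (cm) and turn (deg) for grasp point at x,y,z, tool y azimuth az deg, tool down"""
    o=monitor.get_obs(); R=q2R(o['tool_rot']); p=np.array([x,y,z+(.065 if grasp else 0)])
    a=np.radians(az); Y=np.array([np.cos(a),np.sin(a),0]); Z=np.array([0,0,-1.]); T=np.stack([np.cross(Y,Z),Y,Z],1)
    s=R.T@(p-np.array(o['position']))*100; w=Ro.from_matrix(R.T@T).as_rotvec(degrees=True)
    print('go',np.round(s,2),np.round(w,1)); return s,w
def state():
    o=monitor.get_obs(); R=q2R(o['tool_rot']); print('t',round(o['time'],2),'grasp',np.round(np.array(o['position'])+R[:,2]*.065,4),'az',round(np.degrees(np.arctan2(R[1,1],R[0,1])),1),'w',round(o['gripper_width'],3),'F',np.round(o['ft_force'],1),'q7',round(o['joints'][6],2))
E
python3 - <<'E'
from h import *
for cam in ['top','scene']:
    img,P=shot(cam)
    lo=img.max(2).astype(int)-img.min(2)<25
    reg=(P[...,0]>.42)&(P[...,0]<.72)&(P[...,1]>-.3)&(P[...,1]<.09)&(P[...,2]>.03)
    n,L,st,_=cv2.connectedComponentsWithStats((reg&lo).astype(np.uint8))
    for i in range(1,n):
        if st[i,4]>60:
            zt=np.nanpercentile(P[L==i][:,2],90); print(cam,st[i],round(zt,3),img[L==i].mean().round(),yaw(P,L==i,zt,.004))
    # rod
    m=(P[...,0]>.4)&(P[...,0]<.75)&(P[...,1]>.03)&(P[...,1]<.26)&(P[...,2]>.105)&(P[...,2]<.14)
    p=P[m]; 
    for a in np.arange(.03,.26,.03):
        s=p[(p[:,1]>a)&(p[:,1]<a+.03)]
        if len(s): print(round(a,2),len(s),s.mean(0).round(4),s[:,2].max().round(4))
    print(p[:,1].min(),p[:,1].max())
    # gun
    m=(P[...,0]>.42)&(P[...,0]<.62)&(P[...,1]>-.52)&(P[...,1]<-.3)&(P[...,2]>.05)
    for nm,c in (('dark',img.max(2)<70),('light',img.min(2)>90)):
        p=P[m&c]; q=p[:,:2]; v=np.linalg.svd(q-q.mean(0))[2][0]; print(nm,len(p),p.mean(0).round(3),v.round(3),p.min(0).round(3),p.max(0).round(3))
E
```

```text
top [343 160  18  28 348] 0.07 163.0 (260, array([ 646.9, -117.4]), array([35.6, 68.4]), 80.6, [[610.0, -129.0], [678.0, -141.0], [683.0, -105.0], [616.0, -94.0]])
top [312 163  17  23 267] 0.056 163.0 (202, array([649.4, -29.6]), array([54.1, 35.8]), 18.0, [[618.0, -21.0], [629.0, -55.0], [681.0, -38.0], [670.0, -4.0]])
top [369 170  14  16 184] 0.043 166.0 (131, array([ 639.3, -187.3]), array([39.2, 35.7]), 10.2, [[617.0, -173.0], [623.0, -208.0], [662.0, -201.0], [655.0, -166.0]])
top [351 219  21  23 328] 0.053 96.0 (232, array([ 488.8, -143.8]), array([45.7, 49.6]), 68.4, [[457.0, -156.0], [503.0, -174.0], [520.0, -132.0], [474.0, -113.0]])
top [327 222  17  27 334] 0.07 168.0 (279, array([474.8, -71.7]), array([35.2, 67.9]), 79.1, [[438.0, -83.0], [505.0, -95.0], [511.0, -61.0], [445.0, -48.0]])
top [378 229  17  17 189] 0.042 168.0 (149, array([ 471.8, -213.9]), array([39.8, 34.8]), 15.7, [[448.0, -203.0], [457.0, -236.0], [496.0, -225.0], [486.0, -192.0]])
0.12 21 [0.5686 0.146  0.1242] 0.1288
0.15 59 [0.5698 0.1646 0.1249] 0.1293
0.18 65 [0.5716 0.1949 0.1253] 0.129
0.21 61 
[... 1001 characters left out ...]
y([ 649.3, -116.9]), array([35.2, 68. ]), 81.1, [[613.0, -129.0], [680.0, -140.0], [686.0, -105.0], [618.0, -94.0]])
scene [285 241  15  15 132] 0.043 190.0 (84, array([ 641.2, -186.8]), array([39.3, 36.2]), 8.5, [[619.0, -172.0], [624.0, -208.0], [663.0, -202.0], [658.0, -166.0]])
0.12 10 [0.571  0.1457 0.1244] 0.1311
0.15 33 [0.5732 0.1648 0.1255] 0.1328
0.18 30 [0.5749 0.1955 0.1246] 0.1339
0.21 31 [0.5773 0.2252 0.1253] 0.133
0.24 18 [0.579  0.249  0.1257] 0.1328
0.14226912286677346 0.25849365306972266
dark 541 [ 0.506 -0.418  0.07 ] [ 0.234 -0.972] [ 0.454 -0.484  0.05 ] [ 0.569 -0.324  0.081]
light 170 [ 0.549 -0.429  0.074] [ 0.511 -0.86 ] [ 0.499 -0.498  0.064] [ 0.598 -0.34   0.087]
```

Call:
send_rows --pt "0 0 0 0 0 0 1"

```text
time: 1.32
position: [0.1862, -0.7007, 0.3027]
tool_rot: [-0.0, 0.992, 0.13, -0.0]
ft_force: [-0.5, -0.1, -0.3]
gripper_width: 1.001
gripper_force: 0.0
```

Run:
```python
from h import *
s,w=go(.49,-.38,.25,-23)
```

```text
go [ 37.59 -23.19  -1.23] [ -0.    0.  -52.1]
```

Call:
send_rows --pt "8 -5 -0.2 0 0 -10.4 1" --pt "15 -9.3 -0.4 0 0 -20.8 1" --pt "22.5 -14 -0.7 0 0 -31.2 1" --pt "30 -18.5 -1 0 0 -41.6 1" --pt "37.6 -23.2 -1.2 0 0 -52 1"

```text
time: 1.95
position: [0.402, -0.4722, 0.3115]
tool_rot: [0.0, 0.833, 0.554, -0.0]
ft_force: [0.6, -0.7, -0.1]
gripper_width: 1.002
gripper_force: 0.0
```

Run:
```python
from h import *
state(); go(.49,-.38,.25,-23)
```

```text
t 1.95 grasp [ 0.4021 -0.4722  0.2465] az -22.8 w 1.002 F [ 0.6 -0.7 -0.1] q7 0.21
go [11.91  4.54 -0.35] [0.  0.  0.2]
```

Call:
send_rows --pt "6 2.2 0 0 0 0 1" --pt "11.9 4.5 -0.3 0 0 0 1" --pt "11.9 4.5 -0.3 0 0 0 1" --pt "11.9 4.5 -0.3 0 0 0 1"

```text
time: 2.45
position: [0.4888, -0.3821, 0.3141]
tool_rot: [0.0, 0.834, 0.551, -0.0]
ft_force: [-0.7, -1.4, -0.4]
gripper_width: 1.001
gripper_force: 0.0
```

Run:
```python
from h import *
state(); img,P=shot('wrist'); save('w1',img)
np.save('w1P.npy',P)
m=(P[...,2]>.05)&(P[...,2]<.1)&(P[...,0]>.42)&(P[...,0]<.62)&(P[...,1]>-.52)&(P[...,1]<-.3)
for th in ['gun_grip','trigger_pad','trigger']:
    for r in eyes.trace('wrist',th)[:2]:
        k=r['pixels']; p=P[k]; p=p[np.isfinite(p[:,0])]
        print(th,round(r['confidence'],2),np.round(r['extent']))
        if len(p)>5: print(yaw(P,k,np.percentile(p[:,2],80),.006))
for nm,c in (('dark',img.max(2)<60),('light',img.min(2)>80)):
    n,L,st,_=cv2.connectedComponentsWithStats((m&c).astype(np.uint8))
    for i in range(1,n):
        if st[i,4]>80: print(nm,st[i],P[L==i][:,2].mean(),yaw(P,L==i,.07,.02))
```

```text
t 2.45 grasp [ 0.4887 -0.3821  0.2491] az -23.1 w 1.001 F [-0.7 -1.4 -0.4] q7 0.0
gun_grip 0.63 [374. 176. 136. 150.]
(5503, array([ 547.2, -400.6]), array([165.8, 150.1]), 68.6, [[447.0, -450.0], [587.0, -505.0], [647.0, -351.0], [508.0, -296.0]])
gun_grip 0.21 [245.  13.  50.  26.]
(587, array([ 484.9, -158.2]), array([20.2, 50.7]), 63.1, [[458.0, -156.0], [503.0, -179.0], [512.0, -161.0], [467.0, -138.0]])
trigger_pad 0.91 [352. 179.  22.  96.]
(891, array([ 520. , -391.1]), array([106.5,  11.5]), 73.1, [[499.0, -440.0], [510.0, -444.0], [541.0, -342.0], [530.0, -339.0]])
trigger_pad 0.52 [374. 177. 137. 155.]
(5631, array([ 547.4, -400.1]), array([165.9, 151.1]), 69.1, [[447.0, -451.0], [588.0, -505.0], [648.0, -350.0], [506.0, -296.0]])
trigger 0.91 [351. 178.  20.  94.]
(834, array([ 520.4, -390.3]), array([104.6,  11. ]), 73.7, [[500.0, -439.0], [511.0, -442.0], [540.0, -342.0], [530.0, -339.0]])
dark [ 306  127  108  123 4401] 0.07263835490171704 (4401, array([ 526., -404.]), array([137.7, 118. ]), 71.2, [[448.0, -450.0], [560.0, -488.0], [604.0, -358.0], [492.0, -320.0]])
light [309 103  10  24 175] 0.06819283617394349 (175, array([ 509.3, -311.4]), array([24.4,  8.3]), 73.6, [[502.0, -322.0], [510.0, -324.0], [517.0, -301.0], [509.0, -298.0]])
light [341 130  20  98 882] 0.07123990685065082 (882, array([ 519.4, -392. ]), array([108.4,  11.6]), 73.7, [[499.0, -442.0], [510.0, -446.0], [540.0, -342.0], [529.0, -338.0]])
light [413 207  29  35 691] 0.07592678320479607 (691, array([ 580.4, -478.4]), array([41. , 31.7]), 73.7, [[559.0, -494.0], [590.0, -502.0], [601.0, -463.0], [571.0, -454.0]])
```

View pics/w1.png

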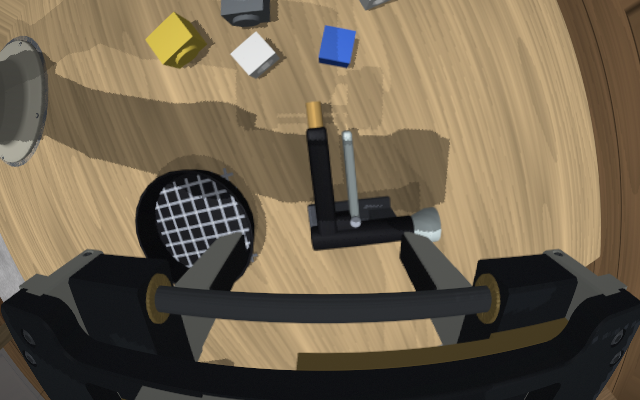

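The wrist view shows the grip bar from (316,130) to (326,235), the trigger from (347,135) to its hinge at (355,222), and the barrel across the bottom.

Run:
```python
from h import *
P=np.load('w1P.npy'); img=cv2.imread('pics/w1.png')
m=np.zeros(P.shape[:2],bool); m[128:195,300:338]=1
m&=(img.max(2)<60)&(P[...,2]>.066)&(P[...,2]<.09)
print(P[m].min(0),P[m].max(0),yaw(P,m,.073,.006))
state()
```

```text
[ 0.47638831 -0.39815033  0.06934161] [ 0.51542391 -0.32310276  0.07601765] (1338, array([ 495.9, -360. ]), array([73.4, 21.8]), 73.7, [[475.0, -392.0], [496.0, -398.0], [517.0, -328.0], [496.0, -322.0]])
t 2.65 grasp [ 0.4876 -0.3834  0.249 ] az -23.3 w 1.002 F [ 0.3 -0.7 -0.5] q7 0.0
```

Run:
```python
from h import *
go(.503,-.357,.063,-16.3)
```

```text
go [ 3.04  0.37 18.6 ] [-0.  0. -7.]
```

Call:
send_rows --pt "3.0 0.4 4 0 0 -7 1" --pt "3.0 0.4 9 0 0 -7 1" --pt "3.0 0.4 12 0 0 -7 1" --pt "3.0 0.4 12 0 0 -7 1" --pt "3.0 0.4 12 0 0 -7 1"

```text
time: 3.28
position: [0.5045, -0.3567, 0.1952]
tool_rot: [0.001, 0.8, 0.601, 0.0]
ft_force: [-0.1, 0.4, 0.1]
gripper_width: 1.002
gripper_force: 0.0
```

Run:
```python
from h import *
state(); go(.503,-.357,.063,-16.3)
```

```text
t 3.27 grasp [ 0.5046 -0.3568  0.1302] az -16.2 w 1.002 F [-0.1  0.4  0.1] q7 -0.01
go [-0.07 -0.14  6.72] [0.1 0.  0.1]
```

Call:
send_rows --pt "0 -0.1 3 0 0 0 1" --pt "0 -0.1 6.7 0 0 0 1" --pt "0 -0.1 6.7 0 0 0 1" --pt "0 -0.1 6.7 0 0 0 0.6" --pt "0 -0.1 6.7 0 0 0 0.2"

```text
time: 3.9
position: [0.5041, -0.3562, 0.129]
tool_rot: [0.001, 0.799, 0.601, 0.0]
ft_force: [0.2, 0.7, 0.9]
gripper_width: 0.832
gripper_force: 0.0
```

Call:
send_rows --pt "0 0 0 0 0 0 0.1" --pt "0 0 0 0 0 0 0.1" --pt "0 0 0 0 0 0 0.1" --pt "0 0 0 0 0 0 0.1" --pt "0 0 0 0 0 0 0.1"

```text
time: 4.53
position: [0.5021, -0.3552, 0.1275]
tool_rot: [-0.001, 0.799, 0.601, -0.001]
ft_force: [-3.8, 2.4, 10.8]
gripper_width: 0.351
gripper_force: 29.3
```

Run:
```python
from h import *
state(); print(monitor.get_obs()['gripper_force'])
```

```text
t 4.53 grasp [ 0.5019 -0.3552  0.0625] az -16.1 w 0.351 F [-3.8  2.4 10.8] q7 -0.05
29.30428046733141
```

Call:
send_rows --pt "0 0 0 0 0 0 0.1" --pt "0 0 0 0 0 0 1" --pt "0 0 0 0 0 0 1" --pt "0 0 0 0 0 0 1" --pt "0 0 0 0 0 0 1"

```text
time: 5.15
position: [0.5024, -0.3554, 0.1267]
tool_rot: [-0.001, 0.799, 0.601, -0.001]
ft_force: [0.7, 0.8, -0.1]
gripper_width: 0.732
gripper_force: 0.0
```

Call:
send_rows --pt "0 0 0 0 0 0 1" --pt "0 0 -5 0 0 0 1" --pt "0 0 -11 0 0 0 1" --pt "0 0 -15 0 0 0 1" --pt "0 0 -15 0 0 0 1"

```text
time: 5.78
position: [0.5038, -0.3562, 0.2801]
tool_rot: [0.002, 0.799, 0.601, 0.001]
ft_force: [0.2, 0.1, 0.5]
gripper_width: 1.0
gripper_force: 0.0
```

Run:
```python
from h import *
state(); go(.48,-.10,.20,-10)
```

```text
t 5.78 grasp [ 0.5041 -0.3563  0.2151] az -16.2 w 1.0 F [0.2 0.1 0.5] q7 0.03
go [23.94 -9.42  1.43] [ 0.2  0.1 -6.2]
```

Call:
send_rows --pt "5 -2 0 0 0 -2 1" --pt "11 -4 0 0 0 -4 1" --pt "16.5 -6.5 0.5 0 0 -6 1" --pt "22 -8.5 1 0 0 -6 1" --pt "23.9 -9.4 1.4 0.2 0.1 -6.2 1"

```text
time: 6.4
position: [0.4781, -0.0965, 0.2619]
tool_rot: [-0.003, 0.764, 0.645, -0.001]
ft_force: [0.4, -1.3, 0.0]
gripper_width: 1.001
gripper_force: 0.0
```

Call:
send_rows --pt "0 0 0 0 0 0 1" --pt "0 0 0 0 0 0 1"

```text
time: 6.65
position: [0.4792, -0.101, 0.2625]
tool_rot: [-0.002, 0.766, 0.643, -0.001]
ft_force: [0.1, 0.1, 0.2]
gripper_width: 1.001
gripper_force: 0.0
```

```bash
cat >> h.py <<'E'
def find(x,y,ztop,R=.06,cam='wrist',nm=None,tol=.004):
    img,P=shot(cam)
    if nm: save(nm,img)
    lo=img.max(2).astype(int)-img.min(2)<40
    m=lo&(np.hypot(P[...,0]-x,P[...,1]-y)<R)&(abs(P[...,2]-ztop)<.012)
    n,L,st,_=cv2.connectedComponentsWithStats(m.astype(np.uint8)); i=1+st[1:,4].argmax()
    zt=np.median(P[L==i][:,2]); print(st[i],'ztop',zt.round(4),'rgb',img[L==i].mean(0).round(),yaw(P,L==i,zt,tol))
    return img,P
E
python3 - <<'E'
from h import *
state(); find(.475,-.072,.068,nm='w2')
state(); find(.475,-.072,.068,cam='top')
E
```

```text
t 6.65 grasp [ 0.4789 -0.1008  0.1975] az -10.0 w 1.001 F [0.1 0.1 0.2] q7 -0.34
[ 277  144   75   41 3001] ztop 0.0687 rgb [181. 182. 182.] (2919, array([476.3, -71.4]), array([36.5, 67.7]), 79.4, [[440.0, -83.0], [506.0, -96.0], [513.0, -60.0], [446.0, -47.0]])
t 6.7 grasp [ 0.4791 -0.1011  0.1977] az -10.0 w 0.996 F [ 0.2 -0.3 -0.2] q7 -0.34
[327 222  11  26 153] ztop 0.0681 rgb [160. 157. 155.] (147, array([474.9, -67.6]), array([27.2, 66.6]), 79.6, [[440.0, -75.0], [505.0, -87.0], [510.0, -60.0], [445.0, -48.0]])
```

View pics/w2.png

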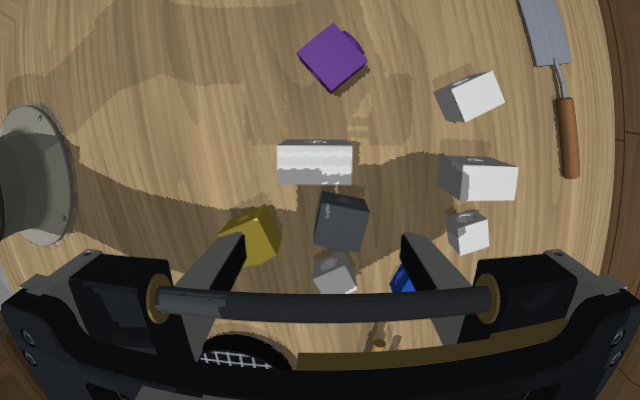

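Wrist view: the large block is at (315,163), the cap is just below it at (342,220), and the purple (333,58) and yellow (253,235) look-alikes are clear of both. Descending on the large block.

Run:
```python
from h import *
go(.4763,-.0714,.035,-10.6)
```

```text
go [ 2.86 -0.76 16.29] [-0.2 -0.1  0.6]
```

Call:
send_rows --pt "2.9 -0.8 0 -0.2 -0.1 0.6 1" --pt "2.9 -0.8 5 -0.2 -0.1 0.6 1" --pt "2.9 -0.8 11 -0.2 -0.1 0.6 1" --pt "2.9 -0.8 16.3 -0.2 -0.1 0.6 1" --pt "2.9 -0.8 16.3 -0.2 -0.1 0.6 1"

```text
time: 7.38
position: [0.4746, -0.07, 0.0972]
tool_rot: [-0.002, 0.769, 0.639, -0.003]
ft_force: [0.5, -0.0, 0.8]
gripper_width: 1.002
gripper_force: 0.0
```

Call:
send_rows --pt "0 0 0 0 0 0 1" --pt "0 0 0 0 0 0 0.5" --pt "0 0 0 0 0 0 0.5" --pt "0 0 0 0 0 0 0.5" --pt "0 0 0 0 0 0 0.5"

```text
time: 8.0
position: [0.4764, -0.0698, 0.1013]
tool_rot: [0.001, 0.769, 0.639, 0.001]
ft_force: [-0.5, -0.6, 12.8]
gripper_width: 0.728
gripper_force: 30.0
```

Run:
```python
from h import *
state(); print(monitor.get_obs()['gripper_force'])
```

```text
t 8.0 grasp [ 0.4765 -0.0698  0.0363] az -10.5 w 0.728 F [-0.5 -0.6 12.8] q7 -0.61
30.00201165676117
```

Run:
```python
from h import *
go(.567,.085,.120,-3.5)
```

```text
go [16.87  6.09 -8.36] [ 0.1  0.  -7. ]
```

Call:
send_rows --pt "0 0 -4 0 0 0 0.5" --pt "0 0 -8.4 0 0 0 0.5" --pt "4 1.5 -8.4 0 0 -2 0.5" --pt "9 3 -8.4 0 0 -4 0.5" --pt "13 5 -8.4 0 0 -7 0.5"

```text
time: 8.62
position: [0.5493, 0.0507, 0.1848]
tool_rot: [0.0, 0.728, 0.686, 0.0]
ft_force: [1.2, -0.8, -2.2]
gripper_width: 0.729
gripper_force: 30.0
```

Run:
```python
from h import *
state();go(.567,.085,.120,-3.5)
```

```text
t 8.62 grasp [0.5494 0.0508 0.1198] az -3.4 w 0.729 F [ 1.2 -0.8 -2.2] q7 -0.61
go [ 3.53  1.56 -0.02] [ 0.  -0.   0.1]
```

Call:
send_rows --pt "2 1 0 0 0 0 0.5" --pt "3.3 1.6 0 0 0 0 0.5" --pt "3.3 1.6 0 0 0 0 0.5" --pt "3.3 1.6 0 0 0 0 0.5"

```text
time: 9.12
position: [0.5662, 0.0796, 0.1841]
tool_rot: [0.0, 0.729, 0.685, -0.001]
ft_force: [0.5, -0.7, -1.6]
gripper_width: 0.727
gripper_force: 30.0
```

```bash
cat >> h.py <<'E'
def rod(cam,nm=None,y0=.13):
    img,P=shot(cam)
    if nm: save(nm,img)
    m=(P[...,0]>.53)&(P[...,0]<.62)&(P[...,1]>y0)&(P[...,1]<.33)&(P[...,2]>.11)&(P[...,2]<.14)
    for a in np.arange(y0,.33,.03):
        s=P[m&(P[...,1]>a)&(P[...,1]<a+.03)]
        if len(s)>5: print(round(a,2),len(s),'mid',((s.min(0)+s.max(0))/2).round(4),'wid',np.ptp(s[:,0]).round(4),'top',np.percentile(s[:,2],95).round(4))
    if m.any(): print('ymin',P[m][:,1].min())
    return img,P
E
python3 - <<'E'
from h import *
state(); rod('wrist','w3')
E
```

```text
t 9.12 grasp [0.5661 0.0795 0.1191] az -3.6 w 0.727 F [ 0.5 -0.7 -1.6] q7 -0.65
0.13 1153 mid [0.5708 0.1508 0.1246] wid 0.0144 top 0.1281
0.16 1937 mid [0.5725 0.175  0.1241] wid 0.0158 top 0.1282
0.19 1085 mid [0.5735 0.1999 0.1246] wid 0.0151 top 0.1282
ymin 0.14169366316512713
```

View pics/w3.png

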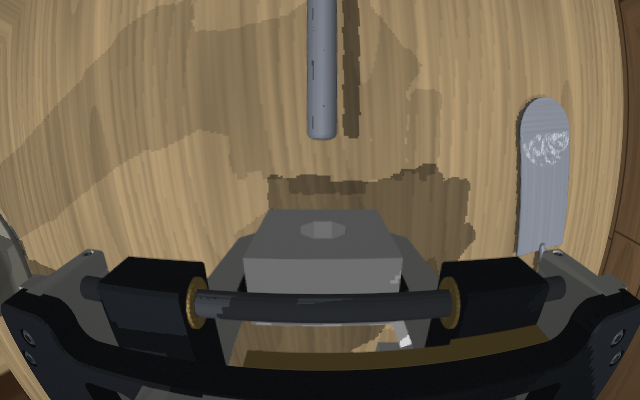

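Wrist view: the bore at (323,229) is lined up with the rod tip at (322,135). Threading along tool x.

Call:
send_rows --pt "3 0 0 0 0 0 0.5" --pt "6 0 0 0 0 0 0.5" --pt "10 0 0 0 0 0 0.5" --pt "15 0 0 0 0 0 0.5" --pt "20 0 0 0 0 0 0.5"

```text
time: 9.8
position: [0.5793, 0.2806, 0.1843]
tool_rot: [0.0, 0.729, 0.684, -0.0]
ft_force: [-0.4, 0.8, -2.2]
gripper_width: 0.731
gripper_force: 30.0
```

Run:
```python
from h import *
state(); 
img,P=shot('top')
m=(P[...,0]>.54)&(P[...,0]<.64)&(P[...,1]>.3)&(P[...,1]<.45)&(P[...,2]>.13)
for a in np.arange(.3,.45,.01):
    s=P[m&(P[...,1]>a)&(P[...,1]<a+.01)]
    if len(s): print(round(a,2),len(s),s.min(0).round(3),s.max(0).round(3))
```

```text
t 9.8 grasp [0.5793 0.2805 0.1193] az -3.6 w 0.731 F [-0.4  0.8 -2.2] q7 -0.9
0.3 99 [0.541 0.3   0.464] [0.607 0.31  0.514]
0.31 74 [0.547 0.31  0.463] [0.596 0.32  0.506]
0.32 38 [0.558 0.32  0.456] [0.586 0.33  0.491]
0.33 7 [0.569 0.33  0.452] [0.587 0.335 0.474]
```

Call:
send_rows --pt "3 0 0 0 0 0 0.5" --pt "6 0 0 0 0 0 0.5" --pt "6.8 0 0 0 0 0 0.5" --pt "7.3 0 0 0 0 0 0.5" --pt "7.5 0 0 0 0 0 0.5"

```text
time: 10.48
position: [0.5841, 0.3542, 0.1842]
tool_rot: [0.0, 0.729, 0.685, -0.0]
ft_force: [0.2, 0.2, -2.8]
gripper_width: 0.729
gripper_force: 30.0
```

Call:
send_rows --pt "0.2 0 0 0 0 0 0.5" --pt "0.4 0 0 0 0 0 0.5" --pt "0.4 0 0 0 0 0 0.5"

```text
time: 10.85
position: [0.5842, 0.3557, 0.184]
tool_rot: [0.002, 0.729, 0.684, -0.002]
ft_force: [-2.0, -9.4, 2.4]
gripper_width: 0.728
gripper_force: 30.0
```

Call:
send_rows --pt "-0.4 0 0 0 0 0 0.5" --pt "-0.4 0 0 0 0 0 1" --pt "-0.4 0 0 0 0 0 1" --pt "-0.4 0 0 0 0 0 1" --pt "-0.4 0 0 0 0 0 1"

```text
time: 11.48
position: [0.5837, 0.3558, 0.1843]
tool_rot: [-0.0, 0.728, 0.685, 0.0]
ft_force: [0.6, 0.1, 0.6]
gripper_width: 0.997
gripper_force: 0.0
```

Call:
send_rows --pt "0 0 -4 0 0 0 1" --pt "0 0 -9 0 0 0 1" --pt "-5 0 -9 0 0 0 1" --pt "-11 0 -9 0 0 0 1" --pt "-17 0 -9 0 0 0 1"

```text
time: 12.1
position: [0.5731, 0.1844, 0.2744]
tool_rot: [0.0, 0.728, 0.685, 0.0]
ft_force: [0.6, -0.8, 0.1]
gripper_width: 0.999
gripper_force: 0.0
```

Run:
```python
from h import *
state(); go(.648,-.14,.20,-10)
img,P=shot('wrist'); 
m=(P[...,0]>.52)&(P[...,0]<.65)&(P[...,1]>.2)&(P[...,1]<.4)&(P[...,2]>.141)&(P[...,2]<.156)&(img.min(2)>90)
print(m.sum(), P[m].min(0),P[m].max(0))
```

```text
t 12.1 grasp [0.5731 0.1844 0.2094] az -3.5 w 0.999 F [ 0.6 -0.8  0.1] q7 -0.71
go [-31.93   9.44   0.94] [ 0.  -0.   6.5]
1030 [0.5506294  0.33143303 0.14101254] [0.61903099 0.34012347 0.1539    ]
```

Call:
send_rows --pt "-6 1.8 0 0 0 1.5 1" --pt "-12 3.6 0 0 0 3 1" --pt "-18 5.3 0.3 0 0 4.5 1" --pt "-24 7 0.6 0 0 6 1" --pt "-30 8.9 0.9 0 0 6.5 1"

```text
time: 12.78
position: [0.6441, -0.12, 0.2654]
tool_rot: [0.0, 0.766, 0.643, 0.0]
ft_force: [0.8, 0.4, 0.4]
gripper_width: 0.999
gripper_force: 0.0
```

Call:
send_rows --pt "0 0 0 0 0 0 1" --pt "0 0 0 0 0 0 1"

```text
time: 13.02
position: [0.6436, -0.1176, 0.2651]
tool_rot: [-0.0, 0.766, 0.643, 0.0]
ft_force: [-0.6, 1.2, -0.6]
gripper_width: 0.999
gripper_force: 0.0
```

Run:
```python
from h import *
state(); find(.648,-.117,.068,nm='w4'); go(.648,-.117,.035,-10)
```

```text
t 13.03 grasp [ 0.6436 -0.1176  0.2001] az -10.0 w 0.999 F [-0.6  1.2 -0.6] q7 -0.3
[ 290  172   75   40 2866] ztop 0.0687 rgb [140. 141. 140.] (2760, array([ 648.7, -117. ]), array([36.6, 68.8]), 80.5, [[612.0, -129.0], [680.0, -141.0], [686.0, -105.0], [618.0, -93.0]])
go [ 0.02  0.44 16.52] [-0.  -0.1  0.1]
```

Call:
send_rows --pt "0 0.5 4 0 0 -0.4 1" --pt "0 0.5 10 0 0 -0.4 1" --pt "0 0.5 15 0 0 -0.4 1" --pt "0 0.5 16.5 0 0 -0.4 1" --pt "0 0.5 16.5 0 0 -0.4 1"

```text
time: 13.7
position: [0.6488, -0.1177, 0.1003]
tool_rot: [-0.0, 0.763, 0.646, -0.0]
ft_force: [0.9, -0.1, -0.6]
gripper_width: 1.0
gripper_force: 0.0
```

Call:
send_rows --pt "0 0 0 0 0 0 1" --pt "0 0 0 0 0 0 0.5" --pt "0 0 0 0 0 0 0.5" --pt "0 0 0 0 0 0 0.5" --pt "0 0 0 0 0 0 0.5"

```text
time: 14.32
position: [0.6486, -0.1194, 0.1008]
tool_rot: [0.0, 0.764, 0.645, 0.0]
ft_force: [-1.9, 0.6, 5.7]
gripper_width: 0.731
gripper_force: 30.0
```

Run:
```python
from h import *
state(); go(.5657,.075,.121,-3.5)
```

```text
t 14.32 grasp [ 0.6486 -0.1194  0.0358] az -9.6 w 0.731 F [-1.9  0.6  5.7] q7 -0.38
go [ 17.78 -11.42  -8.52] [ 0.   0.  -6.1]
```

Call:
send_rows --pt "0 0 -4 0 0 0 0.5" --pt "0 0 -8.5 0 0 0 0.5" --pt "5 -3.2 -8.5 0 0 -2 0.5" --pt "10 -6.4 -8.5 0 0 -4 0.5" --pt "15 -9.6 -8.5 0 0 -6 0.5"

```text
time: 14.95
position: [0.5781, 0.046, 0.1853]
tool_rot: [-0.0, 0.729, 0.685, 0.0]
ft_force: [0.8, 0.1, -2.4]
gripper_width: 0.731
gripper_force: 30.0
```

Call:
send_rows --pt "1.5 -1 0 0 0 0 0.5" --pt "2 -1.4 0 0 0 0 0.5" --pt "2 -1.4 0 0 0 0 0.5"

```text
time: 15.32
position: [0.5666, 0.0645, 0.1851]
tool_rot: [0.0, 0.73, 0.684, -0.0]
ft_force: [-0.2, 0.5, -1.8]
gripper_width: 0.729
gripper_force: 30.0
```

Run:
```python
from h import *
state(); go(.5657,.075,.121,-3.5)
```

```text
t 15.32 grasp [0.5666 0.0644 0.1201] az -3.7 w 0.729 F [-0.2  0.5 -1.8] q7 -0.58
go [ 1.05 -0.16 -0.09] [ 0.   0.  -0.2]
```

Call:
send_rows --pt "4 -0.15 -0.1 0 0 -0.2 0.5" --pt "8 -0.15 -0.1 0 0 -0.2 0.5" --pt "13 -0.15 -0.1 0 0 -0.2 0.5" --pt "18 -0.15 -0.1 0 0 -0.2 0.5" --pt "23 -0.15 -0.1 0 0 -0.2 0.5"

```text
time: 15.95
position: [0.5809, 0.2946, 0.186]
tool_rot: [0.0, 0.729, 0.685, -0.0]
ft_force: [1.0, -0.5, -3.0]
gripper_width: 0.731
gripper_force: 30.0
```

Call:
send_rows --pt "0.8 0 0 0 0 0 0.5" --pt "1.5 0 0 0 0 0 0.5" --pt "2 0 0 0 0 0 0.5" --pt "2.2 0 0 0 0 0 0.5" --pt "2.2 0 0 0 0 0 0.5"

```text
time: 16.58
position: [0.581, 0.3156, 0.1862]
tool_rot: [0.0, 0.728, 0.685, -0.0]
ft_force: [1.2, -3.2, -3.2]
gripper_width: 0.729
gripper_force: 30.0
```

Run:
```python
from h import *
state()
```

```text
t 16.57 grasp [0.581  0.3155 0.1212] az -3.5 w 0.729 F [ 1.2 -3.2 -3.2] q7 -0.89
```

Call:
send_rows --pt "0.3 0 0 0 0 0 0.5" --pt "0.3 0 0 0 0 0 0.5" --pt "-0.1 0 0 0 0 0 0.5" --pt "-0.1 0 0 0 0 0 1" --pt "-0.1 0 0 0 0 0 1"

```text
time: 17.2
position: [0.5806, 0.3169, 0.1867]
tool_rot: [-0.0, 0.728, 0.686, 0.001]
ft_force: [-0.6, 0.2, -0.4]
gripper_width: 0.897
gripper_force: 0.0
```

Call:
send_rows --pt "0 0 0 0 0 0 1" --pt "0 0 0 0 0 0 1" --pt "0 0 -4 0 0 0 1" --pt "0 0 -9 0 0 0 1" --pt "-5 0 -9 0 0 0 1"

```text
time: 17.82
position: [0.5783, 0.2708, 0.2803]
tool_rot: [-0.0, 0.726, 0.688, 0.004]
ft_force: [-0.0, -0.3, -0.2]
gripper_width: 1.0
gripper_force: 0.0
```

Run:
```python
from h import *
state(); go(.650,-.05,.20,18)
```

```text
t 17.82 grasp [0.5787 0.2712 0.2153] az -3.1 w 1.0 F [-0.  -0.3 -0.2] q7 -0.78
go [-31.65   8.89   1.37] [  0.4  -0.3 -21.1]
```

Call:
send_rows --pt "-6 1.7 0 0 0 -4 1" --pt "-12 3.4 0 0 0 -8 1" --pt "-18 5 0.3 0 0 -12 1" --pt "-24 7 0.6 0 0 -17 1" --pt "-30 8.5 1.4 0.4 -0.3 -21 1"

```text
time: 18.45
position: [0.645, -0.0396, 0.2627]
tool_rot: [-0.0, 0.59, 0.808, -0.004]
ft_force: [0.2, 1.0, 0.2]
gripper_width: 0.999
gripper_force: 0.0
```

Call:
send_rows --pt "0 0 0 0 0 0 1" --pt "0 0 0 0 0 0 1"

```text
time: 18.7
position: [0.6443, -0.0374, 0.2622]
tool_rot: [-0.001, 0.591, 0.807, -0.004]
ft_force: [0.1, 0.6, 0.1]
gripper_width: 1.001
gripper_force: 0.0
```

Run:
```python
from h import *
state(); find(.65,-.029,.054); go(.650,-.029,.028,18)
```

```text
t 18.7 grasp [ 0.6439 -0.0377  0.1972] az 17.5 w 1.001 F [0.1 0.6 0.1] q7 -0.01
[ 306  163   56   39 2080] ztop 0.0548 rgb [186. 188. 189.] (2007, array([650.9, -28.5]), array([53.9, 35.5]), 18.1, [[620.0, -20.0], [631.0, -54.0], [682.0, -37.0], [671.0, -3.0]])
go [ 0.57  0.88 16.94] [-0.4  0.2 -0.4]
```

Call:
send_rows --pt "0.6 1 4 -0.4 0.2 -0.5 1" --pt "0.6 1 10 -0.4 0.2 -0.5 1" --pt "0.6 1 15 -0.4 0.2 -0.5 1" --pt "0.6 1 16.9 -0.4 0.2 -0.5 1" --pt "0.6 1 16.9 -0.4 0.2 -0.5 1"

```text
time: 19.38
position: [0.651, -0.0285, 0.0929]
tool_rot: [-0.001, 0.586, 0.81, -0.001]
ft_force: [-0.3, 0.7, 0.3]
gripper_width: 0.999
gripper_force: 0.0
```

Call:
send_rows --pt "0 0 0 0 0 0 0.8" --pt "0 0 0 0 0 0 0.4" --pt "0 0 0 0 0 0 0.4" --pt "0 0 0 0 0 0 0.4" --pt "0 0 0 0 0 0 0.4"

```text
time: 20.0
position: [0.6513, -0.0301, 0.0937]
tool_rot: [0.0, 0.587, 0.809, -0.0]
ft_force: [-0.6, -0.4, 4.6]
gripper_width: 0.579
gripper_force: 30.0
```

Run:
```python
from h import *
state(); print(monitor.get_obs()['gripper_force']);go(.5646,.06,.121,-3.5)
```

```text
t 20.0 grasp [ 0.6513 -0.0301  0.0287] az 18.1 w 0.579 F [-0.6 -0.4  4.6] q7 -0.12
29.995468854904175
go [11.25 -5.45 -9.24] [-0.   0.  21.6]
```

Call:
send_rows --pt "0 0 -4 0 0 0 0.4" --pt "0 0 -9.2 0 0 0 0.4" --pt "4 -2 -9.2 0 0 7 0.4" --pt "8 -4 -9.2 0 0 14 0.4" --pt "11.2 -5.4 -9.2 0 0 21.6 0.4"

```text
time: 20.62
position: [0.5636, 0.0608, 0.1854]
tool_rot: [-0.0, 0.73, 0.684, -0.0]
ft_force: [0.7, 0.9, -1.2]
gripper_width: 0.577
gripper_force: 30.0
```

Call:
send_rows --pt "0 0 0 0 0 0 0.4" --pt "0 0 0 0 0 0 0.4"

```text
time: 20.88
position: [0.5655, 0.0595, 0.1853]
tool_rot: [0.0, 0.728, 0.686, -0.0]
ft_force: [-0.5, -0.2, -0.4]
gripper_width: 0.579
gripper_force: 30.0
```

Run:
```python
from h import *
state(); go(.5646,.06,.121,-3.5); img,P=rod('wrist','w5')
```

```text
t 20.88 grasp [0.5655 0.0595 0.1203] az -3.4 w 0.579 F [-0.5 -0.2 -0.4] q7 -0.52
go [ 0.04 -0.09 -0.07] [-0.   0.   0.1]
0.13 1149 mid [0.5711 0.1509 0.1241] wid 0.0145 top 0.1282
0.16 1717 mid [0.5721 0.175  0.1246] wid 0.0152 top 0.1281
ymin 0.1418917470958464
```

View pics/w5.png

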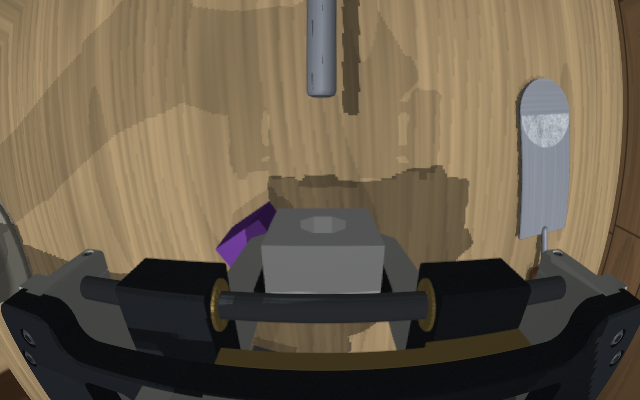

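Medium block is held and lined up: bore (323,223) under rod tip (322,92). Threading.

Call:
send_rows --pt "4 -0.1 0 0 0 0.1 0.4" --pt "8 -0.1 0 0 0 0.1 0.4" --pt "12 -0.1 0 0 0 0.1 0.4" --pt "16 -0.1 0 0 0 0.1 0.4" --pt "20.5 -0.1 0 0 0 0.1 0.4"

```text
time: 21.55
position: [0.5779, 0.2641, 0.1848]
tool_rot: [0.0, 0.73, 0.684, -0.001]
ft_force: [0.1, 0.0, -0.9]
gripper_width: 0.578
gripper_force: 30.0
```

Call:
send_rows --pt "0.6 0 0 0 0 0 0.4" --pt "1.2 0 0 0 0 0 0.4" --pt "1.6 0 0 0 0 0 0.4" --pt "1.8 0 0 0 0 0 0.4" --pt "1.8 0 0 0 0 0 0.4"

```text
time: 22.18
position: [0.5781, 0.2805, 0.1851]
tool_rot: [0.001, 0.73, 0.684, -0.001]
ft_force: [1.5, -5.1, -1.1]
gripper_width: 0.578
gripper_force: 30.0
```

Run:
```python
from h import *
state()
```

```text
t 22.18 grasp [0.578  0.2804 0.1201] az -3.7 w 0.578 F [ 1.5 -5.1 -1.1] q7 -0.81
```

Call:
send_rows --pt "0.2 0 0 0 0 0 0.4" --pt "-0.1 0 0 0 0 0 0.4" --pt "-0.1 0 0 0 0 0 1" --pt "-0.1 0 0 0 0 0 1" --pt "-0.1 0 0 0 0 0 1"

```text
time: 22.8
position: [0.5776, 0.2819, 0.1853]
tool_rot: [-0.0, 0.729, 0.685, -0.0]
ft_force: [-0.1, -0.3, -0.4]
gripper_width: 0.851
gripper_force: 0.0
```

Call:
send_rows --pt "0 0 0 0 0 0 1" --pt "0 0 0 0 0 0 1" --pt "0 0 -4 0 0 0 1" --pt "0 0 -9 0 0 0 1" --pt "-5 0 -9 0 0 0 1"

```text
time: 23.42
position: [0.5756, 0.2359, 0.279]
tool_rot: [0.0, 0.727, 0.686, 0.004]
ft_force: [0.6, -1.0, 0.1]
gripper_width: 1.002
gripper_force: 0.0
```

Run:
```python
from h import *
state(); go(.640,-.20,.19,9)
```

```text
t 23.43 grasp [0.576  0.2362 0.214 ] az -3.3 w 1.002 F [ 0.6 -1.   0.1] q7 -0.7
go [-43.16   8.92   2.22] [  0.4  -0.3 -12.3]
```

Call:
send_rows --pt "-6 1.2 0 0 0 -2 1" --pt "-12 2.4 0 0 0 -4 1" --pt "-18 3.7 0 0 0 -7 1" --pt "-24 5 0.6 0 0 -10 1" --pt "-30 6.2 1.4 0.4 -0.3 -12.3 1"

```text
time: 24.05
position: [0.6177, -0.0738, 0.2615]
tool_rot: [-0.001, 0.651, 0.759, -0.004]
ft_force: [0.3, -0.6, -0.2]
gripper_width: 0.999
gripper_force: 0.0
```

Run:
```python
from h import *
state(); go(.640,-.20,.19,9)
```

```text
t 24.05 grasp [ 0.6173 -0.0742  0.1965] az 8.8 w 0.999 F [ 0.3 -0.6 -0.2] q7 -0.04
go [-12.81   0.28   0.71] [-0.4  0.3 -0.2]
```

Call:
send_rows --pt "-6 0.1 0.3 -0.4 0.3 0 1" --pt "-11.5 0.3 0.7 -0.4 0.3 0 1" --pt "-11.5 0.3 0.7 -0.4 0.3 0 1" --pt "-11.5 0.3 0.7 -0.4 0.3 0 1"

```text
time: 24.55
position: [0.6377, -0.1844, 0.2546]
tool_rot: [-0.001, 0.652, 0.759, -0.0]
ft_force: [0.3, 0.3, -0.1]
gripper_width: 1.0
gripper_force: 0.0
```

Run:
```python
from h import *
state(); find(.64,-.187,.040); go(.640,-.187,.023,9)
```

```text
t 24.55 grasp [ 0.6376 -0.1843  0.1896] az 8.7 w 1.0 F [ 0.3  0.3 -0.1] q7 0.14
[ 306  172   42   40 1503] ztop 0.0408 rgb [157. 158. 157.] (1442, array([ 641.9, -187.4]), array([40.5, 37.1]), 6.2, [[620.0, -171.0], [624.0, -208.0], [664.0, -204.0], [660.0, -167.0]])
go [-0.4   0.18 16.68] [-0.1 -0.1 -0.2]
```

Call:
send_rows --pt "-0.4 0.3 4 0 0 0.5 1" --pt "-0.4 0.3 10 0 0 0.5 1" --pt "-0.4 0.3 15 0 0 0.5 1" --pt "-0.4 0.3 16.6 0 0 0.5 1" --pt "-0.4 0.3 16.6 0 0 0.5 1"

```text
time: 25.22
position: [0.6414, -0.1871, 0.0888]
tool_rot: [-0.001, 0.654, 0.756, -0.0]
ft_force: [-0.7, 0.6, 0.9]
gripper_width: 0.997
gripper_force: 0.0
```

Call:
send_rows --pt "0 0 0 0 0 0 0.7" --pt "0 0 0 0 0 0 0.3" --pt "0 0 0 0 0 0 0.3" --pt "0 0 0 0 0 0 0.3" --pt "0 0 0 0 0 0 0.3"

```text
time: 25.85
position: [0.6412, -0.1885, 0.089]
tool_rot: [-0.0, 0.655, 0.756, -0.0]
ft_force: [-1.2, -1.5, -0.2]
gripper_width: 0.515
gripper_force: 0.0
```

Run:
```python
from h import *
state(); print(monitor.get_obs()['gripper_force']);go(.5646,.06,.121,-3.5)
```

```text
t 25.85 grasp [ 0.6411 -0.1885  0.024 ] az 8.2 w 0.515 F [-1.2 -1.5 -0.2] q7 0.06
0.0
go [25.69 -4.05 -9.69] [-0.1 -0.  11.7]
```

Still closing; give it more time, then lift.

Call:
send_rows --pt "0 0 0 0 0 0 0.3" --pt "0 0 0 0 0 0 0.3" --pt "0 0 0 0 0 0 0.3" --pt "0 0 -4 0 0 0 0.3" --pt "0 0 -9.7 0 0 0 0.3"

```text
time: 26.48
position: [0.6404, -0.1881, 0.1851]
tool_rot: [-0.002, 0.655, 0.756, -0.001]
ft_force: [-0.2, -0.3, -0.7]
gripper_width: 0.434
gripper_force: 29.5
```

Call:
send_rows --pt "5 -0.8 0 0 0 2.5 0.3" --pt "10 -1.6 0 0 0 5 0.3" --pt "15 -2.4 0 0 0 8 0.3" --pt "20 -3.2 0 0 0 10 0.3" --pt "25 -4 0 0 0 11.7 0.3"

```text
time: 27.1
position: [0.5655, 0.0548, 0.1859]
tool_rot: [-0.001, 0.729, 0.685, -0.0]
ft_force: [0.1, 0.3, -0.6]
gripper_width: 0.433
gripper_force: 29.5
```

Call:
send_rows --pt "0 0 0 0 0 0 0.3" --pt "0 0 0 0 0 0 0.3"

```text
time: 27.35
position: [0.5662, 0.053, 0.1859]
tool_rot: [-0.0, 0.728, 0.685, -0.001]
ft_force: [-0.1, -0.8, -0.8]
gripper_width: 0.432
gripper_force: 29.5
```

Run:
```python
from h import *
state(); print(monitor.get_obs()['gripper_force']);go(.5646,.06,.121,-3.5); img,P=shot('wrist'); save('w6',img)
```

```text
t 27.35 grasp [0.5662 0.0529 0.1209] az -3.5 w 0.432 F [-0.1 -0.8 -0.8] q7 -0.44
29.54907774925232
go [ 0.69 -0.21 -0.01] [-0.1  0.   0. ]
```

View pics/w6.png

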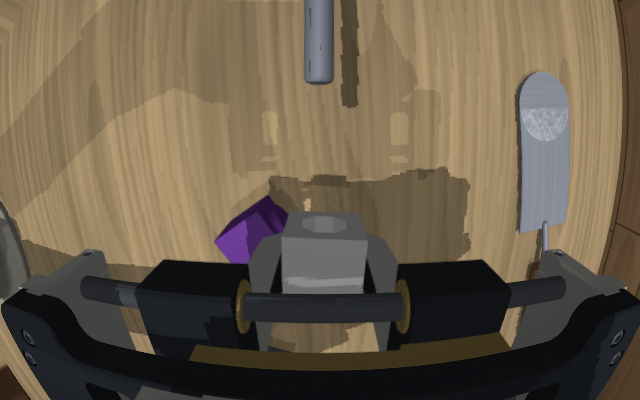

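Small block is held: bore (324,222), rod tip (319,80), so correct by 2 mm and thread.

Call:
send_rows --pt "3 -0.2 0 0 0 0 0.3" --pt "6 -0.2 0 0 0 0 0.3" --pt "10 -0.2 0 0 0 0 0.3" --pt "14 -0.2 0 0 0 0 0.3" --pt "18 -0.2 0 0 0 0 0.3"

```text
time: 28.02
position: [0.5762, 0.2323, 0.1858]
tool_rot: [-0.0, 0.73, 0.684, -0.0]
ft_force: [-0.2, -0.1, -0.2]
gripper_width: 0.438
gripper_force: 29.5
```

Call:
send_rows --pt "0.6 0 0 0 0 0 0.3" --pt "1 0 0 0 0 0 0.3" --pt "1.3 0 0 0 0 0 0.3" --pt "1.5 0 0 0 0 0 0.3" --pt "1.5 0 0 0 0 0 0.3"

```text
time: 28.65
position: [0.5764, 0.2445, 0.1859]
tool_rot: [0.001, 0.729, 0.684, -0.002]
ft_force: [0.4, -6.0, -0.0]
gripper_width: 0.434
gripper_force: 29.5
```

Run:
```python
from h import *
state()
```

```text
t 28.65 grasp [0.5763 0.2443 0.1209] az -3.7 w 0.434 F [ 0.4 -6.  -0. ] q7 -0.7
```

Call:
send_rows --pt "0.2 0 0 0 0 0 0.3" --pt "-0.1 0 0 0 0 0 0.3" --pt "-0.1 0 0 0 0 0 1" --pt "-0.1 0 0 0 0 0 1" --pt "-0.1 0 0 0 0 0 1"

```text
time: 29.28
position: [0.576, 0.2474, 0.1861]
tool_rot: [-0.001, 0.728, 0.685, -0.0]
ft_force: [-0.1, 0.4, -0.2]
gripper_width: 0.703
gripper_force: 0.0
```

Call:
send_rows --pt "0 0 0 0 0 0 1" --pt "0 0 0 0 0 0 1" --pt "0 0 -4 0 0 0 1" --pt "0 0 -9 0 0 0 1" --pt "-5 0 -9 0 0 0 1"

```text
time: 29.9
position: [0.5743, 0.2013, 0.2798]
tool_rot: [-0.0, 0.726, 0.687, 0.004]
ft_force: [0.1, -1.0, -0.5]
gripper_width: 1.002
gripper_force: 0.0
```

Run:
```python
from h import *
state(); go(.475,-.225,.19,17); find(.473,-.2135,.04,cam='top'); find(.49,-.1435,.05,cam='top')
```

```text
t 29.9 grasp [0.5747 0.2016 0.2148] az -3.2 w 1.002 F [ 0.1 -1.  -0.5] q7 -0.6
go [-43.13  -7.56   2.2 ] [  0.3  -0.3 -20.2]
[378 228  17  18 194] ztop 0.0401 rgb [181. 178. 176.] (181, array([ 471.9, -214.6]), array([40. , 36.6]), 16.4, [[448.0, -203.0], [458.0, -238.0], [496.0, -226.0], [486.0, -191.0]])
[351 219  22  23 323] ztop 0.05 rgb [103. 104. 106.] (292, array([ 488.6, -143.6]), array([45.7, 49.6]), 68.9, [[457.0, -156.0], [504.0, -174.0], [520.0, -131.0], [474.0, -113.0]])
```

Call:
send_rows --pt "-6 -1.1 0 0 0 -4 1" --pt "-12 -2.1 0 0 0 -8 1" --pt "-18 -3.2 0 0 0 -12 1" --pt "-24 -4.2 0.6 0 0 -16 1" --pt "-30 -5.3 1.4 0.3 -0.3 -20.2 1"

```text
time: 30.62
position: [0.5013, -0.1008, 0.262]
tool_rot: [-0.0, 0.596, 0.803, -0.004]
ft_force: [1.0, -0.4, 0.7]
gripper_width: 1.002
gripper_force: 0.0
```

Run:
```python
from h import *
state(); go(.475,-.225,.19,17)
```

```text
t 30.62 grasp [ 0.5009 -0.1012  0.197 ] az 16.8 w 1.002 F [ 1.  -0.4  0.7] q7 0.18
go [-11.13  -6.1    0.78] [-0.4  0.2 -0.2]
```

Call:
send_rows --pt "-5 -3 0.3 -0.4 0.2 0 1" --pt "-10.5 -6 0.8 -0.4 0.2 0 1" --pt "-10.5 -6 0.8 -0.4 0.2 0 1" --pt "-10.5 -6 0.8 -0.4 0.2 0 1"

```text
time: 31.12
position: [0.4744, -0.2166, 0.2547]
tool_rot: [-0.0, 0.597, 0.802, 0.0]
ft_force: [-0.1, -0.1, -0.0]
gripper_width: 1.002
gripper_force: 0.0
```

Run:
```python
from h import *
state(); find(.473,-.2135,.040,nm='w7',R=.04); go(.473,-.2135,.022,17)
```

```text
t 31.12 grasp [ 0.4744 -0.2166  0.1897] az 16.6 w 1.002 F [-0.1 -0.1 -0. ] q7 0.41
[ 302  167   42   38 1543] ztop 0.0407 rgb [169. 170. 169.] (1512, array([ 473.4, -214. ]), array([40.5, 36.6]), 16.5, [[449.0, -202.0], [459.0, -237.0], [498.0, -226.0], [488.0, -191.0]])
go [ 0.26 -0.1  16.78] [ 0.  -0.  -0.2]
```

View pics/w7.png

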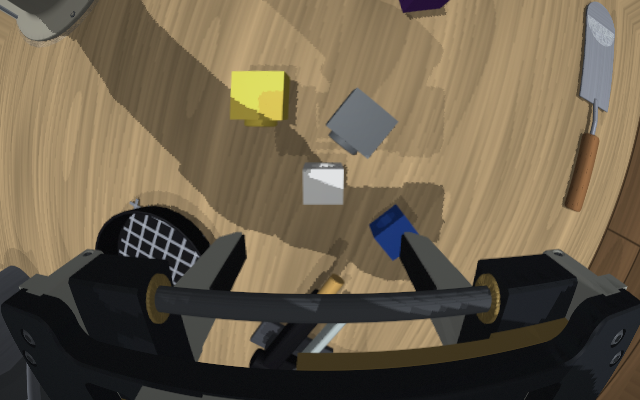

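Wrist view: small block at (323,184). The cap at (362,122) has its boss at lower left (343,142), so its mouth faces +y. Blue sits at (394,232), so I'll descend half-open.

Call:
send_rows --pt "0.3 -0.1 4 0 0 0 0.7" --pt "0.3 -0.1 10 0 0 0 0.7" --pt "0.3 -0.1 12 0 0 0 0.7" --pt "0.3 -0.1 16.7 0 0 0 0.7" --pt "0.3 -0.1 16.7 0 0 0 0.7"

```text
time: 31.8
position: [0.4734, -0.2122, 0.0864]
tool_rot: [-0.001, 0.596, 0.803, -0.0]
ft_force: [-0.2, -0.0, 0.3]
gripper_width: 0.699
gripper_force: 0.0
```

Call:
send_rows --pt "0 0 0 0 0 0 0.3" --pt "0 0 0 0 0 0 0.3" --pt "0 0 0 0 0 0 0.3" --pt "0 0 0 0 0 0 0.3" --pt "0 0 0 0 0 0 0.3"

```text
time: 32.42
position: [0.4728, -0.2141, 0.0882]
tool_rot: [0.0, 0.597, 0.802, 0.0]
ft_force: [-0.4, 2.3, 6.5]
gripper_width: 0.43
gripper_force: 30.0
```

Run:
```python
from h import *
state(); print(monitor.get_obs()['gripper_force']);go(.564,.05,.121,-3.5)
```

```text
t 32.42 grasp [ 0.4729 -0.2141  0.0232] az 16.7 w 0.43 F [-0.4  2.3  6.5] q7 0.29
29.999805986881256
go [22.67 16.33 -9.78] [ 0.   0.  20.2]
```

Call:
send_rows --pt "0 0 -4 0 0 0 0.3" --pt "0 0 -9.8 0 0 0 0.3" --pt "3 2 -9.8 0 0 3 0.3" --pt "7 5 -9.8 0 0 7 0.3" --pt "11 8 -9.8 0 0 11 0.3"

```text
time: 33.05
position: [0.5178, -0.0854, 0.186]
tool_rot: [0.0, 0.673, 0.74, -0.0]
ft_force: [1.0, -0.0, -0.1]
gripper_width: 0.429
gripper_force: 30.0
```

Run:
```python
from h import *
state(); go(.564,.05,.121,-3.5)
```

```text
t 33.05 grasp [ 0.5178 -0.0854  0.121 ] az 5.4 w 0.429 F [ 1.  -0.  -0.1] q7 -0.02
go [13.04  5.88 -0.  ] [0.  0.  8.9]
```

Call:
send_rows --pt "5 2.2 0 0 0 4 0.3" --pt "9 4 0 0 0 7 0.3" --pt "12.5 5.6 0 0 0 8.9 0.3" --pt "12.5 5.6 0 0 0 8.9 0.3" --pt "12.5 5.6 0 0 0 8.9 0.3"

```text
time: 33.67
position: [0.5605, 0.0432, 0.1855]
tool_rot: [-0.0, 0.727, 0.687, -0.001]
ft_force: [-0.9, -0.2, -0.3]
gripper_width: 0.431
gripper_force: 30.0
```

Run:
```python
from h import *
state(); go(.564,.05,.121,-3.5)
```

```text
t 33.67 grasp [0.5604 0.0432 0.1205] az -3.2 w 0.431 F [-0.9 -0.2 -0.3] q7 -0.32
go [ 0.7   0.32 -0.05] [-0.1  0.1  0.3]
```

Call:
send_rows --pt "3 0.3 0 0 0 0.3 0.3" --pt "5 0.3 0 0 0 0.3 0.3" --pt "8 0.3 0 0 0 0.3 0.3" --pt "11 0.3 0 0 0 0.3 0.3" --pt "15 0.3 0 0 0 0.3 0.3"

```text
time: 34.3
position: [0.5723, 0.1928, 0.1857]
tool_rot: [0.0, 0.729, 0.684, -0.001]
ft_force: [0.5, -0.6, -0.3]
gripper_width: 0.429
gripper_force: 30.0
```

Call:
send_rows --pt "0.6 0 0 0 0 0 0.3" --pt "1.2 0 0 0 0 0 0.3" --pt "1.6 0 0 0 0 0 0.3" --pt "2 0 0 0 0 0 0.3" --pt "2 0 0 0 0 0 0.3"

```text
time: 34.92
position: [0.5736, 0.2105, 0.1857]
tool_rot: [0.001, 0.729, 0.684, -0.002]
ft_force: [-0.5, -7.3, 1.4]
gripper_width: 0.433
gripper_force: 30.0
```

Run:
```python
from h import *
state()
```

```text
t 34.92 grasp [0.5736 0.2103 0.1207] az -3.7 w 0.433 F [-0.5 -7.3  1.4] q7 -0.56
```

Seated. Release and go to the cap.

Call:
send_rows --pt "0.2 0 0 0 0 0 0.3" --pt "-0.1 0 0 0 0 0 0.3" --pt "-0.1 0 0 0 0 0 1" --pt "-0.1 0 0 0 0 0 1" --pt "-0.1 0 0 0 0 0 1"

```text
time: 35.55
position: [0.5735, 0.2129, 0.1858]
tool_rot: [-0.0, 0.728, 0.685, 0.0]
ft_force: [-0.4, 0.0, 0.0]
gripper_width: 0.701
gripper_force: 0.0
```

Call:
send_rows --pt "0 0 0 0 0 0 1" --pt "0 0 0 0 0 0 1" --pt "0 0 -4 0 0 0 1" --pt "0 0 -9 0 0 0 1" --pt "-5 0 -9 0 0 0 1"

```text
time: 36.17
position: [0.5719, 0.1665, 0.2794]
tool_rot: [0.001, 0.726, 0.687, 0.004]
ft_force: [0.5, -0.8, -0.7]
gripper_width: 1.002
gripper_force: 0.0
```

Run:
```python
from h import *
state(); go(.490,-.17,.19,-21)
```

```text
t 36.17 grasp [0.5723 0.1668 0.2144] az -3.2 w 1.002 F [ 0.5 -0.8 -0.7] q7 -0.47
go [-34.06  -6.33   2.24] [ 0.3 -0.3 17.8]
```

Call:
send_rows --pt "-6 -1.1 0 0 0 4 1" --pt "-12 -2.2 0 0 0 8 1" --pt "-18 -3.3 0 0 0 12 1" --pt "-24 -4.4 1 0 0 16 1" --pt "-30 -5.6 2.2 0.3 -0.3 17.8 1"

```text
time: 36.8
position: [0.4957, -0.1352, 0.254]
tool_rot: [0.0, 0.826, 0.564, -0.003]
ft_force: [0.6, -0.2, 0.5]
gripper_width: 1.002
gripper_force: 0.0
```

Call:
send_rows --pt "0 0 0 0 0 0 1" --pt "0 0 0 0 0 0 1" --pt "0 0 0 0 0 0 1"

```text
time: 37.17
position: [0.4968, -0.1318, 0.254]
tool_rot: [-0.0, 0.825, 0.565, -0.003]
ft_force: [0.4, -0.8, 0.1]
gripper_width: 1.001
gripper_force: 0.0
```

Run:
```python
from h import *
state(); find(.490,-.1435,.050,nm='w8',R=.06); go(.490,-.1435,.026,-21.2)
```

```text
t 37.17 grasp [ 0.4965 -0.132   0.189 ] az -21.2 w 1.001 F [ 0.4 -0.8  0.1] q7 -0.2
[ 295  178   53   51 2518] ztop 0.0506 rgb [68. 71. 74.] (2406, array([ 491. , -142.9]), array([46.9, 50.1]), 67.8, [[459.0, -155.0], [505.0, -174.0], [523.0, -131.0], [477.0, -112.0]])
go [-1.25 -0.15 16.31] [-0.2  0.3  0.1]
```

View pics/w8.png

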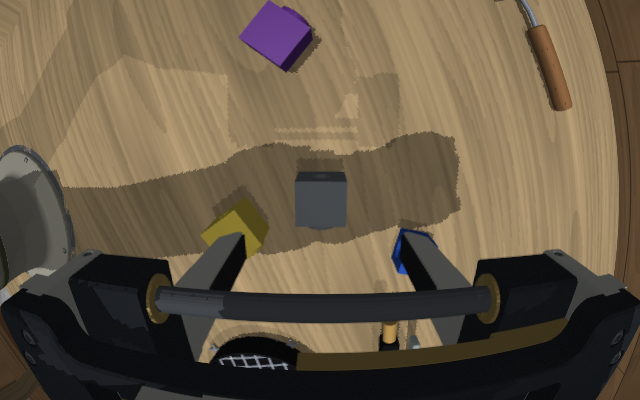

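Cap at (320,203), mouth upward toward the rod side, with yellow close on the left; descending with a reduced opening.

Call:
send_rows --pt "-1.2 -0.1 3 -0.2 0.3 0 0.75" --pt "-1.2 -0.1 8 -0.2 0.3 0 0.75" --pt "-1.2 -0.1 12 -0.2 0.3 0 0.75" --pt "-1.2 -0.1 16.3 -0.2 0.3 0 0.75" --pt "-1.2 -0.1 16.3 -0.2 0.3 0 0.75"

```text
time: 37.85
position: [0.4891, -0.1434, 0.0887]
tool_rot: [-0.002, 0.825, 0.565, -0.002]
ft_force: [0.3, -0.2, 1.0]
gripper_width: 0.748
gripper_force: 0.0
```

Call:
send_rows --pt "0 0 0 0 0 0 0.4" --pt "0 0 0 0 0 0 0.4" --pt "0 0 0 0 0 0 0.4" --pt "0 0 0 0 0 0 0.4" --pt "0 0 0 0 0 0 0.4"

```text
time: 38.48
position: [0.4904, -0.1448, 0.0925]
tool_rot: [0.001, 0.826, 0.564, 0.0]
ft_force: [-0.1, 0.5, 9.3]
gripper_width: 0.535
gripper_force: 30.0
```

Run:
```python
from h import *
state(); print(monitor.get_obs()['gripper_force']);go(.5646,.06,.1215,-3.5)
```

```text
t 38.48 grasp [ 0.4905 -0.1449  0.0275] az -21.3 w 0.535 F [-0.1  0.5  9.3] q7 -0.17
30.001878440380096
go [21.78 -0.52 -9.41] [  0.1   0.  -17.8]
```

Call:
send_rows --pt "0 0 -4 0 0 0 0.4" --pt "0 0 -9.5 0 0 0 0.4" --pt "4 0 -9.5 0 0 -4 0.4" --pt "9 -0.2 -9.5 0 0 -9 0.4" --pt "14 -0.4 -9.5 0 0 -14 0.4"

```text
time: 39.1
position: [0.5377, -0.0118, 0.1871]
tool_rot: [0.001, 0.75, 0.661, 0.0]
ft_force: [0.4, -0.4, -0.5]
gripper_width: 0.533
gripper_force: 30.0
```

Run:
```python
from h import *
state(); go(.5646,.06,.1225,-3.5)
```

```text
t 39.1 grasp [ 0.5377 -0.0119  0.1221] az -7.2 w 0.533 F [ 0.4 -0.4 -0.5] q7 -0.23
go [ 7.46  1.77 -0.04] [ 0.1  0.  -3.7]
```

Call:
send_rows --pt "4 1 0 0 0 -2 0.4" --pt "7.3 1.7 0 0.1 0 -3.7 0.4" --pt "7.3 1.7 0 0.1 0 -3.7 0.4" --pt "7.3 1.7 0 0.1 0 -3.7 0.4" --pt "7.3 1.7 0 0.1 0 -3.7 0.4"

```text
time: 39.72
position: [0.5629, 0.0559, 0.186]
tool_rot: [-0.001, 0.73, 0.684, -0.001]
ft_force: [-0.6, 0.4, -0.5]
gripper_width: 0.538
gripper_force: 30.0
```

Run:
```python
from h import *
state(); go(.5646,.06,.1225,-3.5); img,P=rod('wrist','w9')
m=(P[...,1]>.055)&(P[...,1]<.1)&(P[...,0]>.52)&(P[...,0]<.61)&(P[...,2]>.135)&(P[...,2]<.155)
p=P[m]; 
for a in np.arange(.055,.1,.01):
    s=p[(p[:,1]>a)&(p[:,1]<a+.01)]
    if len(s): print(len(s),s.min(0).round(4),s.max(0).round(4),np.median(s[:,2]).round(4))
```

```text
t 39.73 grasp [0.5627 0.0558 0.121 ] az -3.7 w 0.538 F [-0.6  0.4 -0.5] q7 -0.29
go [ 0.42  0.14 -0.15] [-0.2  0.1 -0.2]
0.13 1164 mid [0.5705 0.1507 0.1246] wid 0.0144 top 0.1282
0.16 1481 mid [0.578  0.175  0.1202] wid 0.0265 top 0.1282
ymin 0.14141355275459422
3045 [0.5266 0.055  0.135 ] [0.6044 0.065  0.155 ] 0.1443
2665 [0.5232 0.065  0.1351] [0.5895 0.075  0.155 ] 0.1442
2014 [0.5395 0.075  0.135 ] [0.5898 0.0822 0.1463] 0.1437
```

View pics/w9.png

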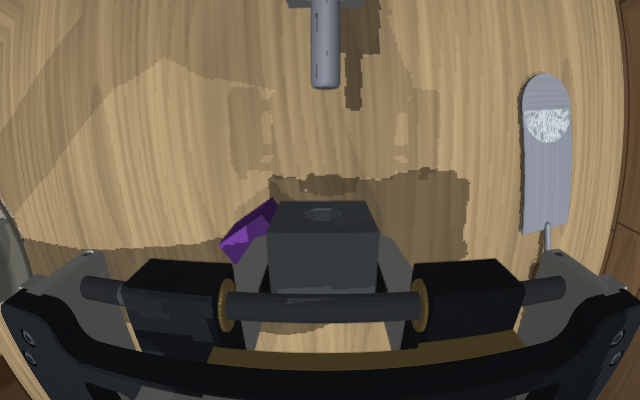

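Cap held: mouth (323,214), rod tip (325,85). Correct +1.5 mm sideways and 1.8 mm up, then enter slowly.

Call:
send_rows --pt "2 0.15 -0.18 -0.2 0.1 -0.2 0.4" --pt "4.5 0.15 -0.18 -0.2 0.1 -0.2 0.4" --pt "5.5 0.15 -0.18 -0.2 0.1 -0.2 0.4" --pt "6.5 0.15 -0.18 -0.2 0.1 -0.2 0.4" --pt "7.2 0.15 -0.18 -0.2 0.1 -0.2 0.4"

```text
time: 40.4
position: [0.5693, 0.1294, 0.1874]
tool_rot: [-0.0, 0.728, 0.686, 0.001]
ft_force: [-0.6, -0.3, -1.8]
gripper_width: 0.538
gripper_force: 30.0
```

Run:
```python
from h import *
state()
```

```text
t 40.4 grasp [0.5693 0.1294 0.1224] az -3.4 w 0.538 F [-0.6 -0.3 -1.8] q7 -0.39
```

Entered freely. Push to the stop.

Call:
send_rows --pt "0.8 0 0 0 0 0 0.4" --pt "1.5 0 0 0 0 0 0.4" --pt "2 0 0 0 0 0 0.4" --pt "2.3 0 0 0 0 0 0.4" --pt "2.4 0 0 0 0 0 0.4"

```text
time: 41.02
position: [0.5707, 0.1518, 0.1874]
tool_rot: [0.0, 0.728, 0.685, -0.0]
ft_force: [0.8, -6.3, -0.1]
gripper_width: 0.534
gripper_force: 30.0
```

Run:
```python
from h import *
state()
```

```text
t 41.02 grasp [0.5707 0.1518 0.1224] az -3.5 w 0.534 F [ 0.8 -6.3 -0.1] q7 -0.42
```

Call:
send_rows --pt "0.2 0 0 0 0 0 0.4" --pt "0.3 0 0 0 0 0 0.4" --pt "0.1 0 0.1 0 0 0 0.4" --pt "0.1 0 0.1 0 0 0 1" --pt "0.1 0 0.1 0 0 0 1"

```text
time: 41.65
position: [0.5709, 0.1546, 0.1866]
tool_rot: [-0.0, 0.728, 0.686, 0.001]
ft_force: [-0.4, -0.6, 0.7]
gripper_width: 0.703
gripper_force: 0.0
```

Call:
send_rows --pt "0 0 0 0 0 0 1" --pt "0 0 0 0 0 0 1" --pt "0 0 -4 0 0 0 1" --pt "0 0 -9 0 0 0 1" --pt "-6 0 -10 0 0 0 1"

```text
time: 42.28
position: [0.5687, 0.0983, 0.2895]
tool_rot: [0.0, 0.725, 0.689, 0.004]
ft_force: [1.5, -0.8, -0.6]
gripper_width: 1.003
gripper_force: 0.0
```

Call:
send_rows --pt "-4 0 0 0 0 0 1" --pt "-4 0 0 0 0 0 1" --pt "-4 0 0 0 0 0 1"

```text
time: 42.65
position: [0.5648, 0.0547, 0.2864]
tool_rot: [-0.0, 0.728, 0.686, 0.001]
ft_force: [-0.2, 0.3, 0.7]
gripper_width: 0.998
gripper_force: 0.0
```

Run:
```python
from h import *
state(); img,P=shot('wrist'); save('w10',img)
m=(P[...,0]>.53)&(P[...,0]<.63)&(P[...,1]>.1)&(P[...,1]<.4)&(P[...,2]>.1)&(P[...,2]<.165)
for a in np.arange(.1,.4,.006):
    s=P[m&(P[...,1]>a)&(P[...,1]<a+.006)]
    if len(s)>5: print(round(a,3),len(s),'x',s[:,0].min().round(4),s[:,0].max().round(4),'z',np.percentile(s[:,2],95).round(4))
go(.503,-.357,.2,-16.3)
```

```text
t 42.65 grasp [0.5649 0.0548 0.2214] az -3.4 w 0.998 F [-0.2  0.3  0.7] q7 -0.25
0.118 46 x 0.5617 0.586 z 0.1348
0.124 356 x 0.5534 0.5951 z 0.143
0.13 537 x 0.5459 0.5952 z 0.1443
0.136 573 x 0.5461 0.5962 z 0.1444
0.142 562 x 0.5465 0.596 z 0.1444
0.148 566 x 0.5464 0.5963 z 0.1444
0.154 567 x 0.5466 0.5974 z 0.1444
0.16 557 x 0.5477 0.5977 z 0.1444
0.166 556 x 0.5481 0.5975 z 0.1443
0.172 330 x 0.5485 0.5976 z 0.1446
0.178 99 x 0.5664 0.579 z 0.1282
0.184 126 x 0.5666 0.5932 z 0.1281
0.19 695 x 0.5527 0.5933 z 0.1365
0.196 389 x 0.5536 0.5933 z 0.1368
0.202 383 x 0.5537 0.5938 z 0.1368
0.208 394 x 0.554 0.5941 z 0.1368
0.214 304 x 0.5549 0.5937 z 0.1368
0.22 6 x 0.5553 0.5598 z 0.1354
go [-41.52  -3.78   2.04] [ 0.  -0.1 13. ]
```

View pics/w10.png

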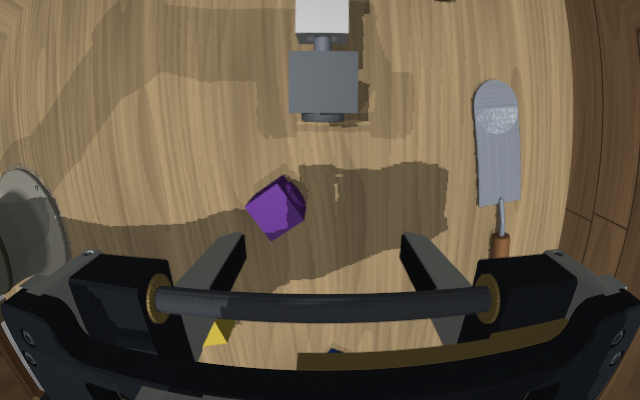

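Cap spans y 0.130–0.176, which puts its mouth at the home depth, with the blocks stacked behind it. Back to the trigger.

Call:
send_rows --pt "-6 -0.5 0 0 0 3 1" --pt "-12 -1 0.5 0 0 6 1" --pt "-18 -1.6 1 0 0 9 1" --pt "-24 -2.2 1.5 0 0 12 1" --pt "-30 -2.7 2 0 -0.1 13 1"

```text
time: 43.32
position: [0.5205, -0.2441, 0.2656]
tool_rot: [0.0, 0.8, 0.6, 0.0]
ft_force: [1.1, 0.6, 0.2]
gripper_width: 1.002
gripper_force: 0.0
```

Run:
```python
from h import *
state(); go(.503,-.357,.17,-16.3)
```

```text
t 43.33 grasp [ 0.5206 -0.2441  0.2006] az -16.3 w 1.002 F [1.1 0.6 0.2] q7 0.11
go [-11.33   1.49   3.06] [ 0. -0. -0.]
```

Call:
send_rows --pt "-5 0.7 1 0 0 0 1" --pt "-11 1.5 3 0 0 0 1" --pt "-11 1.5 3 0 0 0 1" --pt "-11 1.5 3 0 0 0 1" --pt "-11 1.5 3 0 0 0 1"

```text
time: 43.95
position: [0.5045, -0.3515, 0.2362]
tool_rot: [0.0, 0.8, 0.6, 0.0]
ft_force: [0.3, -0.3, -0.3]
gripper_width: 1.001
gripper_force: 0.0
```

Run:
```python
from h import *
state(); go(.503,-.357,.063,-16.3)
```

```text
t 43.95 grasp [ 0.5045 -0.3515  0.1712] az -16.2 w 1.001 F [ 0.3 -0.3 -0.3] q7 0.28
go [-0.58  0.   10.82] [ 0.  -0.   0.1]
```

Call:
send_rows --pt "-0.5 0 3 0 0 0 1" --pt "-0.5 0 7 0 0 0 1" --pt "-0.5 0 10.8 0 0 0 1" --pt "-0.5 0 10.8 0 0 0 1" --pt "-0.5 0 10.8 0 0 0 0.1"

```text
time: 44.58
position: [0.5029, -0.3579, 0.1293]
tool_rot: [0.001, 0.8, 0.599, 0.0]
ft_force: [0.3, 1.4, 0.0]
gripper_width: 0.94
gripper_force: 0.0
```

Call:
send_rows --pt "0 0 0 0 0 0 0.1" --pt "0 0 0 0 0 0 0.1" --pt "0 0 0 0 0 0 0.1" --pt "0 0 0 0 0 0 0.1" --pt "0 0 0 0 0 0 0.1"

```text
time: 45.2
position: [0.5033, -0.3588, 0.1287]
tool_rot: [0.002, 0.801, 0.599, 0.001]
ft_force: [-4.9, 1.6, 13.0]
gripper_width: 0.408
gripper_force: 10.8
```

Call:
send_rows --pt "0 0 0 0 0 0 0.1" --pt "0 0 0 0 0 0 0.1" --pt "0 0 0 0 0 0 0.1"

```text
time: 45.58
position: [0.5013, -0.3583, 0.1286]
tool_rot: [-0.0, 0.801, 0.599, -0.0]
ft_force: [-0.5, 1.9, 9.4]
gripper_width: 0.352
gripper_force: 29.2
```

Call:
send_rows --pt "0 0 0 0 0 0 0.1" --pt "0 0 0 0 0 0 1" --pt "0 0 0 0 0 0 1" --pt "0 0 0 0 0 0 1" --pt "0 0 0 0 0 0 1"

```text
time: 46.2
position: [0.501, -0.3582, 0.1277]
tool_rot: [-0.001, 0.801, 0.599, -0.001]
ft_force: [-0.6, -0.1, 0.3]
gripper_width: 0.737
gripper_force: 0.0
```

Call:
send_rows --pt "0 0 0 0 0 0 1" --pt "0 0 -5 0 0 0 1" --pt "0 0 -11 0 0 0 1" --pt "0 0 -16 0 0 0 1" --pt "0 0 -16 0 0 0 1"

```text
time: 46.82
position: [0.5024, -0.3592, 0.2918]
tool_rot: [0.003, 0.801, 0.599, 0.001]
ft_force: [-0.5, 0.1, -0.9]
gripper_width: 1.001
gripper_force: 0.0
```

Run:
```python
from h import *
state(); img,P=shot('wrist')
for r in eyes.trace('wrist','trigger_pad')[:1]: print(r['confidence'],yaw(P,r['pixels'],.071,.006))
img,P=shot('top'); save('top9',cv2.resize(img[100:340,100:500],None,fx=2,fy=2)); 
m=(P[...,0]>.53)&(P[...,0]<.63)&(P[...,1]>.1)&(P[...,1]<.4)&(P[...,2]>.11)&(P[...,2]<.17)
for a in np.arange(.1,.4,.01):
    s=P[m&(P[...,1]>a)&(P[...,1]<a+.01)]
    if len(s)>3: print(round(a,3),'x',s[:,0].min().round(3),s[:,0].max().round(3),'z',np.percentile(s[:,2],90).round(3))
```

```text
t 46.83 grasp [ 0.5027 -0.3594  0.2268] az -16.5 w 1.001 F [-0.5  0.1 -0.9] q7 0.29
0.82 (965, array([ 519.9, -390.7]), array([105.1,  12. ]), 74.0, [[500.0, -440.0], [511.0, -443.0], [540.0, -342.0], [529.0, -339.0]])
0.12 x 0.552 0.593 z 0.14
0.13 x 0.544 0.594 z 0.145
0.14 x 0.544 0.594 z 0.144
0.15 x 0.545 0.594 z 0.145
0.16 x 0.545 0.596 z 0.145
0.17 x 0.547 0.596 z 0.144
0.18 x 0.565 0.591 z 0.128
0.19 x 0.552 0.592 z 0.137
0.2 x 0.552 0.592 z 0.137
0.21 x 0.553 0.592 z 0.137
0.22 x 0.554 0.595 z 0.137
0.23 x 0.555 0.595 z 0.136
0.24 x 0.555 0.595 z 0.137
0.25 x 0.556 0.595 z 0.137
0.26 x 0.549 0.602 z 0.143
0.27 x 0.55 0.604 z 0.144
0.28 x 0.55 0.604 z 0.144
0.29 x 0.551 0.613 z 0.148
0.3 x 0.545 0.613 z 0.15
0.31 x 0.546 0.613 z 0.151
0.32 x 0.546 0.613 z 0.151
0.33 x 0.547 0.617 z 0.151
0.34 x 0.547 0.619 z 0.151
0.35 x 0.548 0.619 z 0.151
0.36 x 0.549 0.624 z 0.151
0.37 x 0.543 0.624 z 0.161
0.38 x 0.54 0.629 z 0.164
0.39 x 0.539 0.628 z 0.166
```

View pics/top9.png

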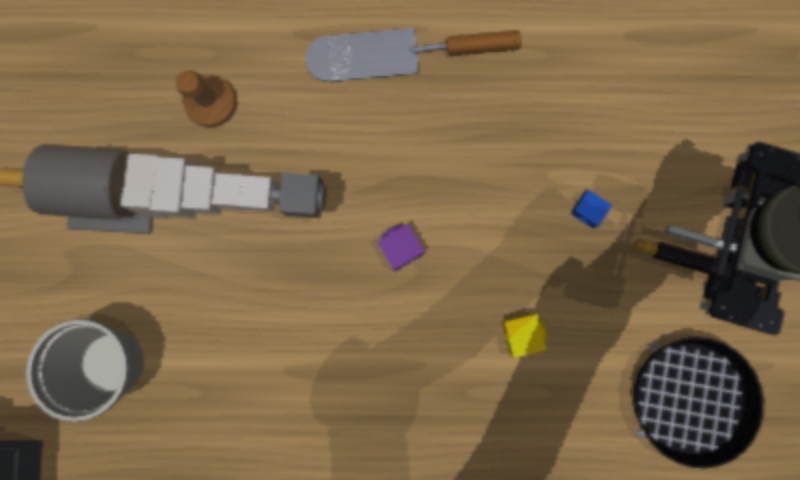

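The final view shows the rod (120–325,185) carrying large, large, medium, small, small and the cap. The trigger has sprung back and the bystanders have not moved. Handing in.

```bash
python3 -c "
from workcell import arm
print(arm.close_job())"
```

```text
the job is handed in; nothing more can be done
None
```

The job is handed in: I squeezed and released the trigger, threaded two large, one medium and two small blocks on the rod in order, pushed the cap to its stop, then squeezed and released the trigger again, leaving the pot, sieve, trowel and tamper untouched.

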